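# Nest the sample cell in the thermostat block

## Task

Put the sample cell together in the thermostat block: first hang the largest flanged cup in the block's well, then the middle cup inside it, then the smallest cup inside that, and last close the smallest cup with the stopper. Let go of each part once it sits fully home and upright on the one below before you place the next, and leave the jar, the mouse and the brush where they are.

Things in the scene. Friction and masses are not known exactly. Their poses are not given: they have to be found in the camera images.
- block: The thermostat block: a squat round pot of dark steel, 110 mm in diameter and 45 mm high, fixed to the bench, with a round well in the middle of its top, 72 mm in diameter and 40 mm deep. Origin on its axis at its underside, on the bench; z up.
- outer_cup_center (a point): The largest cup, bare aluminium, upright, open-topped: tube 64 mm outside, 58 mm inside, 72 mm high, bottom 4 mm thick, foot bevelled. Flange 84 mm across, 4 mm thick, its underside 36 mm above the foot; grasp the plain neck above it (32 mm high) from outside. Hangs by its flange on the block's top. Point: on the axis, half-way up (36 mm); z up the axis.
- middle_cup_center (a point): The middle-sized cup, bare aluminium, upright, open-topped: tube 50 mm outside, 44 mm inside, 72 mm high, bottom 4 mm thick, foot bevelled. Flange 70 mm across, 4 mm thick, its underside 36 mm above the foot; grasp the plain neck above it (32 mm high) from outside. Hangs by its flange on the largest cup's rim. Point: on the axis, half-way up (36 mm); z up the axis.
- inner_cup_center (a point): The smallest cup, bare aluminium, upright, open-topped: tube 36 mm outside, 30 mm inside, 72 mm high, bottom 4 mm thick, foot bevelled. Flange 56 mm across, 4 mm thick, its underside 36 mm above the foot; grasp the plain neck above it (32 mm high) from outside. Hangs by its flange on the middle-sized cup's rim. Point: on the axis, half-way up (36 mm); z up the axis.
- stopper_center (a point): The stopper, upright on its plug: plug 22 mm across and 14 mm high (foot bevelled), then an aluminium disc 42 mm across and 5 mm thick, then a black round knob 20 mm across and 28 mm high to grasp from above; 47 mm high in all. The plug goes into the smallest cup, the disc rests on its rim. Point: on the axis, half-way up (23.5 mm above the foot); z up the axis.
- jar_mid (a point): Bystander, leave alone: a small amber glass jar with a lid, 56 mm in diameter, 75 mm high. The point is on its axis half-way up.
- mouse_mid (a point): Bystander, leave alone: a black computer mouse, about 105 by 60 by 33 mm, long side along its x. The point is at its middle, 16 mm above the bench.
- brush_grip (a point): Bystander, leave alone: a cleaning brush 170 mm long lying flat along its x. The point is in the middle of its handle.
There are look-alikes about, which are no part of the job. Leave any blue, brown or purple look-alike of the part that bears middle_cup_center alone.

How it is judged:
By the outcome, as a careful person would: the job done as asked, in the order asked, and still so for the second after the job is handed in, with the robot touching nothing.
It also fails if it takes over 118 s, if anything falls off the work surface, if the arm or the gripper's body presses on something with over 40 N, if the wrist force passes 120 N, or if a joint passes its speed limit or range.

## Robot

A 6-joint arm with a two-finger parallel gripper is mounted at the origin on the work surface. World frame = base frame: x ahead of the robot, y to its left, z up, the work surface at z = 0. Lengths are in mm, angles in degrees, forces in N, time in s.
With the tool pointing down it reaches from about 350 to 975 mm from the base axis. Payload 7.1 kg.
Tool frame: the origin (TCP) lies between the finger pads; the fingertips stand 11 mm ahead of it and the grasp point (between the pads) lies 8 mm behind it (bot.nose_length is the distance from the TCP to the fingertips, in mm); z points along the fingers, x is the direction in which the jaws open and shut, and the axes are right-handed (so a half turn about z gives the same grasp; the last joint's range is limited). The gripper opens to 88 mm and grips with 3 to 60 N. Pads are 20 mm wide; open, the fingers measure 115 mm over their backs; the gripper's body (75 mm by 178 mm) begins 61 mm behind the grasp point.
Start: joints at [-66.291, 24.242, 93.386, -0, 62.372, -1.089], TCP at [262.149, -567.347, 233.675] pointing down, gripper open.
Joint ranges: [-172.04, 172.04], [-51.8, 120.97], [4.93, 147.93], [-75.15, 255.16], [6.16, 154.13], [-145.62, 145.62]. Speed limits (degrees/s): [136.94, 136.94, 172.46, 180, 180, 180].

## Interface

Orientations are given as [roll, pitch, yaw] about the fixed x, y, z axes, in that order (R = Rz(yaw) Ry(pitch) Rx(roll)).
In Python, from rig import bot gives the robot as it stands.
- The arm moves only by the tool play_rows, never from a script. Its argument "commands" is one flat list of numbers, 7 for each row, row after row: the shift along the tool's x, y, z in m, then the turn, a rotation vector about the tool's x, y, z in degrees, then the opening in per cent of the stroke, from 0 (shut) to 100 (fully open). In form: [tx, ty, tz, rx, ry, rz, hand, tx, ty, tz, rx, ry, rz, hand, ...]. A call has 1 to 20 rows; each row shifts and turns the commanded pose from where the row before left it, along the tool's axes as they then stand; what a row does not reach is not made up. A row lasts 1/8 s, in which the tool goes at most 62.5 mm and 10.7 degrees, less where a joint would pass 70% of its speed; a pose out of reach is approached as far as the arm can. A call is refused whole if a number of a shift passes 0.0625 or a number of a turn 10.7, either way. A call with a gripper value outside its range is refused whole. The fingers move at their own pace and stop on an object; "newtons" is the grip in N (left out, the last holds). Time passes only in rows, so rows that do not move let the fingers close. It gives the time, the measured TCP pose, the force and the opening at its end, in the units of the state.
- bot.get_state(): the state, without advancing time (a new reading comes with each control period).
- bot.get_image(name): name is "side" or "top" or "wrist"; returns the picture (384x512x3 uint8, red, green, blue); there is no depth.
- bot.camera_params(name): a dict with "fx", "fy", "cx", "cy" (pixels), "R" (3x3) and "t" (3): a world point X has camera coordinates R X + t. Camera axes: x right, y down, z forward; pixel columns grow to the right and rows downward; lengths in mm; the calibration is good to about 2 mm. A picture is of the moment at which its call begins: read the wrist's pose just before it. camera_params takes no time and is no camera call; for the wrist camera it gives the pose at the moment of the call.
- bot.sign_off(): hands the job in, once; it reports no verdict.
The state is a dict: "time_s": time; "joint_pos": joint angles; "qvel": joint speeds; "joint_efforts": joint torques, N m; "tcp_pos": TCP position; "tcp_rot": TCP orientation; "ft_force": force on the tool from outside, world axes, zero at the start; "ft_torque": the same for the moment, N m; "grip_width": opening from 0.0 (shut) to 1.0 (fully open).
Only numpy, scipy, OpenCV 4.12 (cv2) and the standard library are available. Lean on these libraries where they do the work, as an engineer would, in place of code of your own. Each camera call takes 0.05 s, during which the arm holds its last target.

## Working session

There is one attempt and no reset: what is moved stays moved. The work goes in short steps, Python scripts to look and compute and a tool call to move; the robot and the scene stay as the last step left them, time stands still between calls to the robot, and variables do not carry over. Pictures are saved under pics/ and viewed, and the job is handed in when it is done.

Besides the shell and the picture viewer there is one more tool, called after ">>>" in YAML: its name, and indented under it one key for each argument. play_rows: Moves the arm, as the interface text tells. Its arguments: {"type":"object","properties":{"commands":{"type":"array"},"newtons":{"type":"number"}},"required":["commands"]}

```bash
ls; mkdir -p pics
python3 - <<'E'
from rig import bot
import cv2,numpy as np
print(bot.get_state())
for n in ("side","top","wrist"):
    p=bot.camera_params(n); print(n,{k:np.round(v,4).tolist() for k,v in p.items()})
    im=bot.get_image(n); cv2.imwrite(f"pics/a_{n}.png",im[:,:,::-1])
E
```

```text
pics
{'time_s': 0.0, 'joint_pos': array([-6.62914149e+01,  2.42846684e+01,  9.34318600e+01,  7.30160672e-04,
        6.23717473e+01, -1.08801844e+00]), 'qvel': array([ 0.02768525,  0.0665813 , -0.06319433, -0.00330194,  0.03245934,
       -0.05632424]), 'joint_efforts': array([ 5.31624173e-04, -5.44612062e+01, -2.73669845e+01,  6.42800331e-02,
        2.27192586e-02, -1.20452492e-04]), 'tcp_pos': array([ 261.93791693, -566.86426275,  232.89616805]), 'tcp_rot': array([-1.79997678e+02,  8.82474375e-02, -6.52037338e+01]), 'ft_force': array([-0.72890095,  0.09095644, -0.09261271]), 'ft_torque': array([-0.02368446, -0.01231085,  0.02131546]), 'grip_width': 1.001489360572618}
side {'fx': 493.9055, 'fy': 493.9055, 'cx': 264.1638, 'cy': 190.0474, 'R': [[-0.9856, -0.1689, 0.0095], [-0.1257, 0.6936, -0.7093], [0.1132, -0.7003, -0.7048]], 't': [590.5042, 105.3644, 1131.1078]}
top {'fx': 434.7207, 'fy': 434.7207, 'cx': 258.5293, 'cy': 189.8489, 'R': [[-0.013, -0.9999, 0.0053], [-0.9967, 0.0125, -0.0803], [0.0802, -0.0063, -0.9968]], 't': [-16.6912, 608.9518, 1146.8461]}
wrist {'fx': 275.4806, 'fy': 275.4806, 'cx': 251.3819, 'cy': 189.5392, 'R': [[0.419, -0.908, -0.0003], [-0.8769, -0.4048, 0.2593], [-0.2356, -0.1084, -0.9658]], 't': [-624.8798, -30.6134, 388.8305]}
```

View pics/a_side.png

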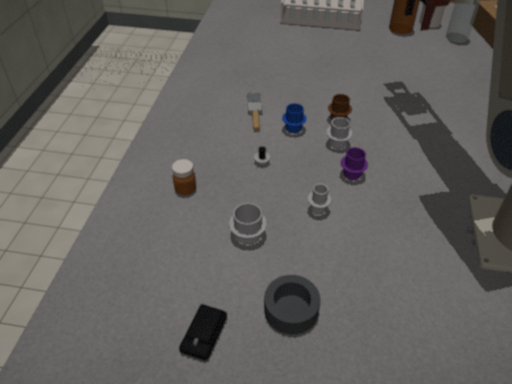

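View pics/a_top.png

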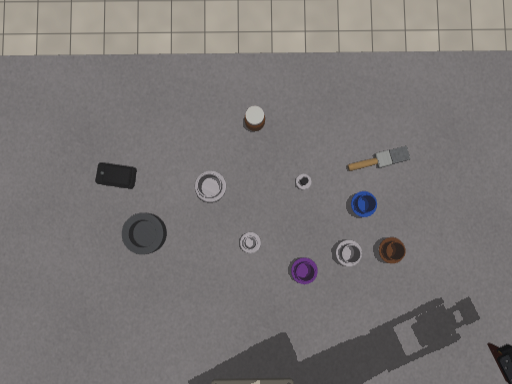

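View pics/a_wrist.png

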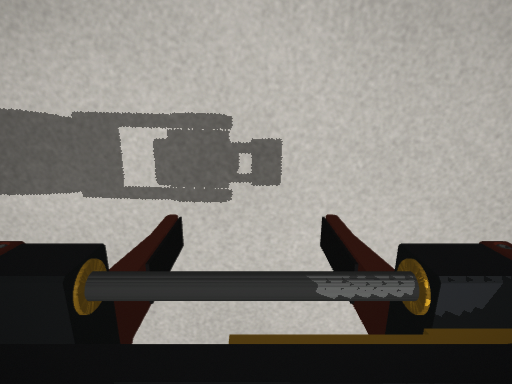

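Top view: block at (144,233), bare outer cup (210,187), inner cup (250,242), bare middle cup (349,253), and stopper (304,181). The blue, purple and brown look-alikes are at (363,204), (304,271) and (391,250). I'll enlarge these and segment them.

```bash
cat > h.py <<'E'
import numpy as np, cv2
def cam(p): 
    return np.array([[p['fx'],0,p['cx']],[0,p['fy'],p['cy']],[0,0,1.]]),np.array(p['R']),np.array(p['t'])
def ray(p,uv):
    K,R,t=cam(p); d=R.T@np.linalg.solve(K,[uv[0],uv[1],1.]); return -R.T@t,d/np.linalg.norm(d)
def onplane(p,uv,z):
    c,d=ray(p,uv); return c+d*(z-c[2])/d[2]
def proj(p,X):
    K,R,t=cam(p); x=(K@(R@np.atleast_2d(X).T+t[:,None])).T; return x[:,:2]/x[:,2:]
def tri(rays):
    A=np.zeros((3,3));b=np.zeros(3)
    for c,d in rays:
        M=np.eye(3)-np.outer(d,d);A+=M;b+=M@c
    X=np.linalg.solve(A,b); return X,[np.linalg.norm((np.eye(3)-np.outer(d,d))@(X-c)) for c,d in rays]
E
python3 - <<'E'
import cv2
t=cv2.imread('pics/a_top.png');s=cv2.imread('pics/a_side.png')
cv2.imwrite('pics/b_top.png',cv2.resize(t[90:300,90:420][:, :],None,fx=2.4,fy=2.4,interpolation=cv2.INTER_CUBIC))
cv2.imwrite('pics/b_side.png',cv2.resize(s[80:340,160:380],None,fx=2.3,fy=2.3,interpolation=cv2.INTER_CUBIC))
E
```

```text
(no output)
```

View pics/b_top.png

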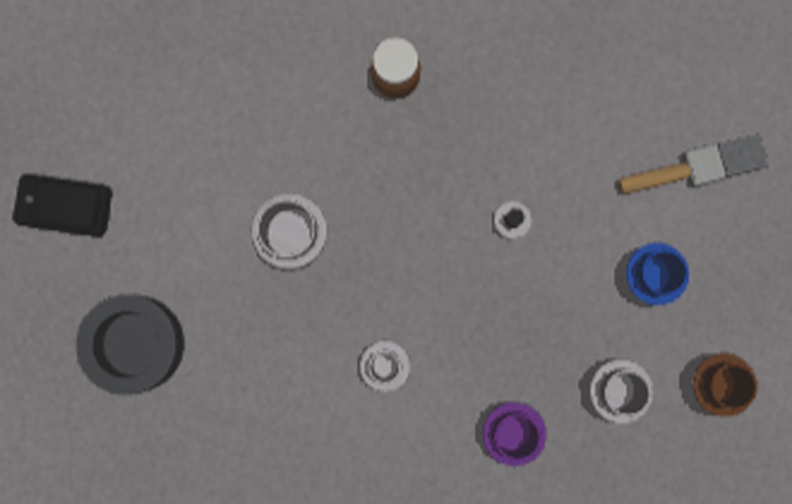

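View pics/b_side.png

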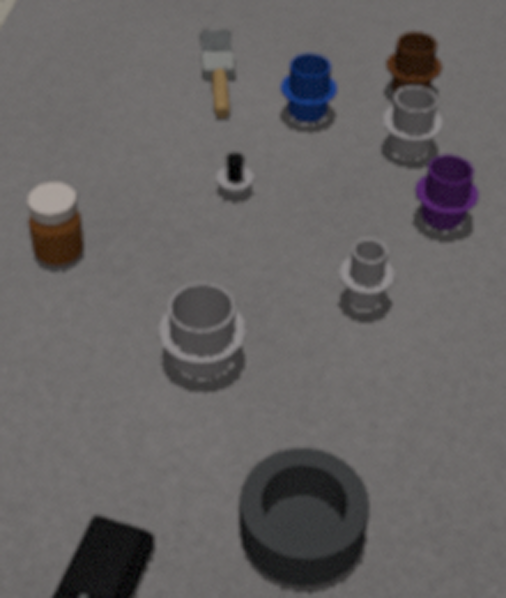

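```bash
cat > m1.py <<'E'
from h import *
from rig import bot
P={n:bot.camera_params(n) for n in('top','side')}
t=cv2.imread('pics/a_top.png').astype(int);s=cv2.imread('pics/a_side.png').astype(int)
print('table',np.median(t[150:300,100:400],axis=(0,1)),np.median(s[150:300,200:350],axis=(0,1)))
def blobs(im,m,name,box):
    n,l,st,ce=cv2.connectedComponentsWithStats(m.astype(np.uint8))
    o=[]
    for i in range(1,n):
        x,y,w,h,a=st[i]
        if a>25 and box[0]<ce[i][0]<box[1] and box[2]<ce[i][1]<box[3]:
            c=np.argwhere(l==i)[:,::-1].astype(np.float32)
            cc,r=cv2.minEnclosingCircle(c); 
            # widest row span
            rows={v:(c[c[:,1]==v][:,0].min(),c[c[:,1]==v][:,0].max()) for v in set(c[:,1])}
            wmax=max(b-a for a,b in rows.values()); rr=[v for v,(a,b) in rows.items() if b-a>=wmax-1]
            v=np.mean(rr); u=np.mean([sum(rows[k])/2 for k in rr])
            print(name,(x,y,w,h),a,np.round(cc,1),round(r+.5,1),'wide',round(float(u),1),round(float(v),1),wmax+1)
g=t.min(2)
blobs(t,(g>112),'top',(80,420,80,300))
g=s.min(2)
blobs(s,(g>100),'side',(160,380,80,340))
# block: dark greenish
b=(t[...,2]<78)&(t[...,0]>30)
blobs(t,b,'topdark',(90,200,150,300))
b=(s[...,2]<75)
blobs(s,b,'sidedark',(230,350,250,340))
E
python3 m1.py
```

```text
table [117. 116. 120.] [107. 108. 111.]
top (np.int32(0), np.int32(0), np.int32(512), np.int32(384)) 171960 [255.5 191.5] 319.8 wide 255.5 171.3 512.0
side (np.int32(0), np.int32(0), np.int32(511), np.int32(384)) 132732 [243.2 220.6] 283.8 wide 254.8 308.8 511.0
topdark (np.int32(95), np.int32(163), np.int32(42), np.int32(26)) 852 [115.5 175. ] 21.9 wide 115.6 175.5 41.0
topdark (np.int32(122), np.int32(213), np.int32(45), np.int32(41)) 1458 [144.  233.5] 22.8 wide 143.9 233.5 45.0
sidedark (np.int32(264), np.int32(275), np.int32(56), np.int32(63)) 2836 [291.7 305.7] 31.9 wide 291.4 304.0 56.0
```

```bash
sed -i 's/(g>112)/(g>150)/;s/(g>100)/(g>135)/' m1.py
cat >> m1.py <<'E'
c=-P['top']['R'].T@P['top']['t'] if 0 else None
print('block z45',onplane(P['top'],(144,233.5),40))
E
python3 m1.py
```

```text
table [117. 116. 120.] [107. 108. 111.]
top (np.int32(246), np.int32(106), np.int32(18), np.int32(18)) 258 [254.4 114.3] 9.5 wide 254.4 114.0 18.0
top (np.int32(197), np.int32(172), np.int32(29), np.int32(29)) 125 [210.3 186.3] 15.6 wide 210.2 191.5 28.0
top (np.int32(296), np.int32(174), np.int32(15), np.int32(15)) 76 [303.2 181.3] 7.8 wide 303.3 181.5 15.0
top (np.int32(202), np.int32(179), np.int32(18), np.int32(18)) 230 [210.2 187.5] 9.6 wide 210.1 188.0 17.0
top (np.int32(241), np.int32(233), np.int32(19), np.int32(20)) 163 [250.1 242.4] 10.4 wide 250.1 242.0 19.0
top (np.int32(336), np.int32(241), np.int32(25), np.int32(25)) 99 [348.5 252.8] 13.0 wide 348.5 249.5 24.0
top (np.int32(343), np.int32(247), np.int32(8), np.int32(13)) 72 [346. 253.] 6.5 wide 346.5 253.8 8.0
side (np.int32(172), np.int32(160), np.int32(21), np.int32(13)) 204 [182.  165.5] 10.6 wide 182.1 165.5 20.0
topdark (np.int32(95), np.int32(163), np.int32(42), np.int32(26)) 852 [115.5 175. ] 21.9 wide 115.6 175.5 41.0
topdark (np.int32(122), np.int32(213), np.int32(45), np.int32(41)) 1458 [144.  233.5] 22.8 wide 143.9 233.5 45.0
sidedark (np.int32(264), np.int32(275), np.int32(56), np.int32(63)) 2836 [291.7 305.7] 31.9 wide 291.4 304.0 56.0
block z45 [495.9001328  278.75919463  40.        ]
```

Run:
```python
from h import *
from rig import bot
T=bot.camera_params('top');S=bot.camera_params('side')
for n,a,b,z in [('outer',(210.6,186.3),(248.3,223.5),40),('middle',(348.5,253),(339.6,132.6),40),('inner',(250.1,242.4),(319.6,199.1),40),('stopper',(303.3,181.3),(262.2,157.8),19),('block',(144,233.3),(292.2,298.3),45),('jar',(254.4,114.3),(182.1,165.5),75)]:
    X,e=tri([ray(T,a),ray(S,b)]); print(n,np.round(X,1),np.round(e,1),'plane',np.round(onplane(T,a,z),1), 'r',round(float(np.hypot(X[0],X[1]))))
p=bot.camera_params('wrist'); R=np.array(p['R']);t=np.array(p['t']);st=bot.get_state()
from scipy.spatial.transform import Rotation as Ro
Rt=Ro.from_euler('xyz',st['tcp_rot'],degrees=True).as_matrix()
print('cam in tool',np.round(Rt.T@(-R.T@t-st['tcp_pos']),1)); print(np.round(Rt.T@R.T,3)); print(np.round(Rt,3))
```

```text
outer [618.4 103.4  34.8] [0.6 0.6] plane [618.5 102.9  40. ] r 627
middle [ 437.2 -259.7   36.4] [0.4 0.4] plane [ 437.8 -258.9   40. ] r 509
inner [ 4.681e+02 -3.000e-01  3.540e+01] [0.6 0.6] plane [ 4.689e+02 -4.000e-01  4.000e+01] r 468
stopper [ 630.6 -147.    12.5] [0.9 0.9] plane [ 630.9 -146.3   19. ] r 648
block [496.1 279.8  35.7] [0.2 0.2] plane [496.5 277.5  45. ] r 570
jar [802.5 -16.   73.6] [0.7 0.7] plane [802.9 -15.9  75. ] r 803
cam in tool [   0.3  -71.  -150.3]
[[ 1.    -0.001  0.001]
 [ 0.     0.966  0.259]
 [-0.001 -0.259  0.966]]
[[ 0.419 -0.908 -0.   ]
 [-0.908 -0.419  0.001]
 [-0.001 -0.    -1.   ]]
```

Both views agree to about 1 mm, and the heights come out about 4 mm low, which fits my by-eye picks in the side view. Next I'll turn the tool to yaw 0 and go to the outer cup for wrist views.

>>> play_rows:
  commands: [0,0,-0.005,0,0,-10.7,100,0,0,-0.005,0,0,-10.7,100,0,0,-0.005,0,0,-10.7,100,0,0,-0.005,0,0,-10.7,100,0,0,0,0,0,-10.7,100,0,0,0,0,0,-10.7,100,0,0,0,0,0,-1,100,0.027,-0.05,0,0,0,0,100,0.027,-0.05,0,0,0,0,100,0.027,-0.05,0,0,0,0,100,0.027,-0.05,0,0,0,0,100,0.027,-0.05,0,0,0,0,100,0.027,-0.05,0,0,0,0,100,0.027,-0.05,0,0,0,0,100,0.027,-0.05,0,0,0,0,100,0.027,-0.05,0,0,0,0,100,0.027,-0.05,0,0,0,0,100,0.027,-0.05,0,0,0,0,100,0.027,-0.05,0,0,0,0,100,0,0,0,0,0,0,100]
  newtons: 20

```text
time_s: 2.65
tcp_pos: [587.4, 35.7, 253.4]
tcp_rot: [-180.0, -0.0, 0.0]
ft_force: [-0.4, 0.3, -0.4]
grip_width: 0.995
```

```bash
cat > snap.py <<'E'
import sys,pickle
from h import *
from rig import bot
def snap(name,c='wrist'):
    st=bot.get_state(); p=bot.camera_params(c); im=bot.get_image(c)
    cv2.imwrite(f'pics/{name}.png',im[:,:,::-1]); pickle.dump((p,st),open(f'pics/{name}.pkl','wb'))
    print(name,st['time_s'],np.round(st['tcp_pos'],1),np.round(st['tcp_rot'],2),np.round(st['ft_force'],1),round(st['grip_width'],3))
if __name__=='__main__': snap(*sys.argv[1:])
E
python3 snap.py w1
```

```text
w1 2.65 [587.4  35.7 253.4] [-1.7998e+02 -3.0000e-02  5.0000e-02] [-0.4  0.3 -0.4] 0.995
```

>>> play_rows:
  commands: [0.031,-0.047,0,0,0,0,100,0,-0.02,0,0,0,0,100,0,0,0,0,0,0,100]

```text
time_s: 3.08
tcp_pos: [616.2, 99.4, 253.3]
tcp_rot: [180.0, 0.1, -0.0]
ft_force: [-0.5, -1.2, -0.8]
grip_width: 1.0
```

```bash
python3 snap.py w2
```

```text
w2 3.075 [616.2  99.4 253.3] [ 1.7997e+02  8.0000e-02 -1.0000e-02] [-0.5 -1.2 -0.8] 1.0
```

View pics/w1.png

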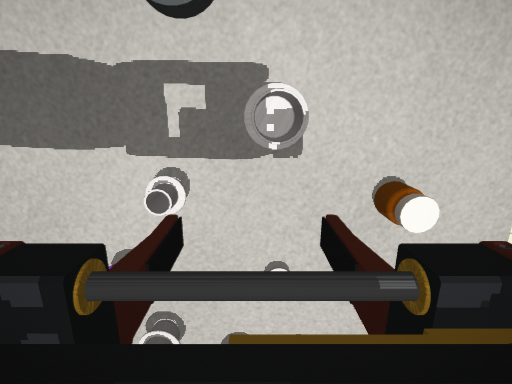

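View pics/w2.png

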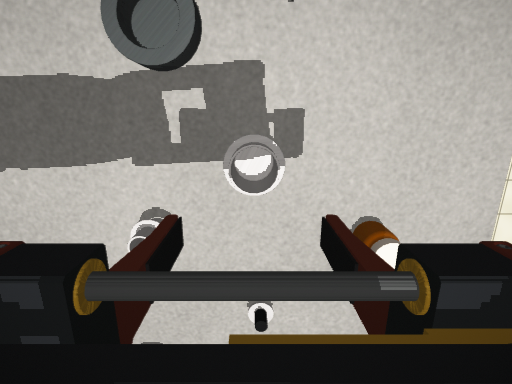

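w1 shows the outer cup at about (276,117). w2 shows it at about (254,165), with the block rim at (152,22) and the stopper knob at (260,318). Next: fit circles by radial edge search.

```bash
cat > circ.py <<'E'
import pickle,sys
from h import *
from scipy.optimize import least_squares
def load(n):
    p,st=pickle.load(open(f'pics/{n}.pkl','rb')); return cv2.imread(f'pics/{n}.png'),p,st
def fit(name,xy,z,r,win=6,step=.4,draw=None,angs=None):
    """radial strongest-edge search round a predicted circle; cast edges onto plane z; fit circle robustly"""
    im,p,st=load(name); g=cv2.GaussianBlur(im,(0,0),.8).astype(np.float32)
    xy=np.array(xy,float)
    for it in range(3):
        pts=[];pix=[]
        w=win if it==0 else win/2
        rs=np.arange(r-w-1,r+w+1.01,step)
        for a in np.radians(np.arange(0,360,4) if angs is None else np.arange(*angs)):
            X=np.array([[xy[0]+q*np.cos(a),xy[1]+q*np.sin(a),z] for q in rs]); uv=proj(p,X).astype(np.float32)
            if uv.min()<2 or uv[:,0].max()>509 or uv[:,1].max()>381: continue
            v=cv2.remap(g,uv[:,0][None],uv[:,1][None],cv2.INTER_LINEAR)[0]
            d=np.abs(v[3:]-v[:-3]).sum(1)   # smoothed derivative
            k=int(d.argmax())
            if d[k]>25: pts.append(X[k+1,:2]*.5+X[k+2,:2]*.5);pix.append((uv[k+1]+uv[k+2])/2)
        pts=np.array(pts)
        if len(pts)<10: return None
        f=lambda q:np.hypot(*(pts-q[:2]).T)-q[2]
        s=least_squares(f,[*xy,r],loss='soft_l1',f_scale=.7); xy=s.x[:2]
    res=np.abs(f(s.x)); 
    if draw:
        o=cv2.resize(im,None,fx=1.5,fy=1.5)
        for u in pix: cv2.circle(o,(int(u[0]*1.5+.5),int(u[1]*1.5+.5)),1,(0,0,255),-1)
        cv2.imwrite(draw,o)
    return s.x,len(pts),np.median(res),proj(p,[[*xy,z]])[0]
E
python3 - <<'E'
from circ import *
for n in('w1','w2'):
    for lab,z,r in(('flange',40,42),('rim',72,32),('rimin',72,29)):
        q=fit(n,(618,103),z,r,draw=f'pics/{n}_{lab}.png'); print(n,lab,[np.round(x,1) for x in q])
    rays=[]
for z,r in((40,42),(72,32)):
    R=[]
    for n in('w1','w2'):
        im,p,st=load(n); q=fit(n,(618,103),z,r); R.append(ray(p,q[3]))
    print(z,[np.round(x,1) for x in tri(R)])
q=fit('w2',(496,278),45,55,win=8,draw='pics/w2_block.png'); print([np.round(x,1) for x in q])
q=fit('w2',(496,278),45,36,win=8,draw='pics/w2_well.png'); print([np.round(x,1) for x in q])
E
```

```text
w1 flange [array([619.2, 104.7,  41. ]), np.int64(90), np.float64(0.3), array([275.8, 116.7])]
w1 rim [array([618.9, 104.7,  29. ]), np.int64(80), np.float64(0.1), array([277.9, 116.7])]
w1 rimin [array([620.1, 104.6,  28.1]), np.int64(86), np.float64(0.3), array([279. , 116.8])]
w2 flange [array([619.3, 107. ,  40. ]), np.int64(89), np.float64(1.0), array([253.5, 164. ])]
w2 rim [array([619.1, 106.8,  30. ]), np.int64(87), np.float64(0.6), array([253.5, 168.7])]
w2 rimin [array([618.9, 106.4,  29.8]), np.int64(89), np.float64(0.5), array([253.4, 169.1])]
40 [array([619.8, 104.8,  28.4]), array([0.5, 0.5])]
72 [array([619.4, 104.9,  62.8]), array([0.4, 0.4])]
[array([497.6, 283.6,  55.3]), np.int64(50), np.float64(0.6), array([147.9,  12.8])]
[array([497.7, 282.4,  36.7]), np.int64(25), np.float64(0.1), array([148.1,  14. ])]
```

>>> play_rows:
  commands: [-0.03,-0.055,0,0,0,0,100,-0.03,-0.05,0,0,0,0,100,0,0,0,0,0,0,100,0,0,0,0,0,0,100,0,0,0,0,0,0,100]

```text
time_s: 3.75
tcp_pos: [557.9, 202.8, 253.8]
tcp_rot: [180.0, -0.0, -0.1]
ft_force: [0.5, 0.6, -0.3]
grip_width: 0.997
```

```bash
python3 snap.py w3;  python3 - <<'E'
from circ import *
for lab,z,r in(('flange',40,42),('rim',72,32),('rimin',72,29)):
    q=fit('w3',(619,105),z,r,draw=f'pics/w3_{lab}.png'); print(lab,[np.round(x,1) for x in q] if q else q)
for r in (55,36):
    q=fit('w3',(497,281),45,r,win=6,draw=f'pics/w3_b{r}.png'); print([np.round(x,1) for x in q])
E
```

```text
w3 3.75 [557.9 202.8 253.8] [ 1.7999e+02 -2.0000e-02 -1.2000e-01] [ 0.5  0.6 -0.3] 0.997
flange [array([619.9, 104. ,  42.2]), np.int64(90), np.float64(1.2), array([294.3, 237.2])]
rim [array([619.6, 107.2,  30.2]), np.int64(90), np.float64(0.4), array([297.9, 245.3])]
rimin [array([619.2, 107. ,  29.9]), np.int64(90), np.float64(0.4), array([297.5, 245.5])]
[array([497.2, 282.8,  54.6]), np.int64(81), np.float64(0.2), array([202.2, 107.5])]Traceback (most recent call last):
  File "<stdin>", line 5, in <module>
TypeError: 'NoneType' object is not iterable
```

View pics/w3_b55.png

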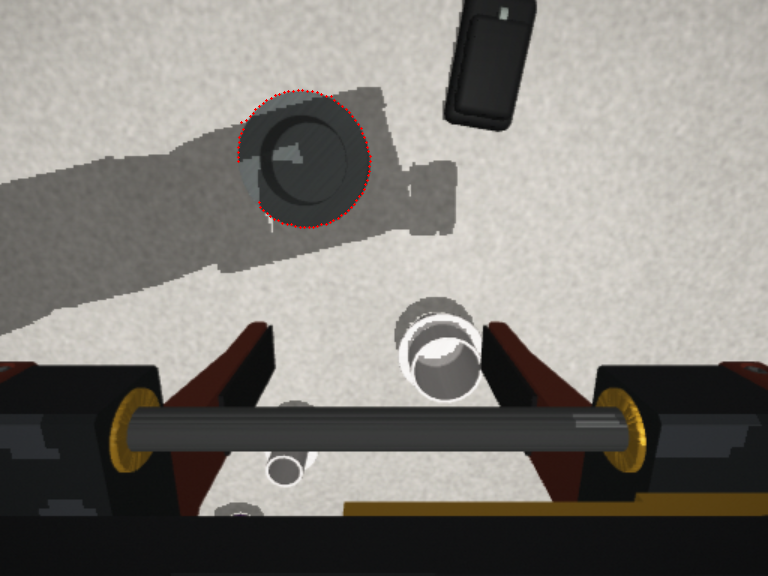

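>>> play_rows:
  commands: [-0.031,-0.04,0,0,0,0,100,-0.03,-0.04,0,0,0,0,100,0,0,0,0,0,0,100,0,0,0,0,0,0,100,0,0,0,0,0,0,100]

```text
time_s: 4.42
tcp_pos: [497.2, 283.4, 253.6]
tcp_rot: [180.0, -0.0, -0.1]
ft_force: [-0.5, 0.6, 0.6]
grip_width: 0.999
```

```bash
python3 snap.py w4;  python3 - <<'E'
from circ import *
R=[]
for n in('w3','w4'):
    q=fit(n,(497,282),45,55,win=6,draw=f'pics/{n}_b.png'); print([np.round(x,1) for x in q]); R.append(ray(load(n)[1],q[3]))
print(tri(R))
q=fit('w4',(497,282),45,36,win=4,draw=f'pics/w4_b36.png'); print([np.round(x,1) for x in q] if q else q)
E
```

```text
w4 4.425 [497.2 283.4 253.6] [ 1.7999e+02 -1.0000e-02 -1.0000e-01] [-0.5  0.6  0.6] 0.999
[array([497.2, 282.8,  54.6]), np.int64(81), np.float64(0.2), array([202.2, 107.5])]
[array([496.5, 283.8,  54.7]), np.int64(90), np.float64(0.3), array([250.4, 170.1])]
(array([496.46836249, 282.92678455,  40.60623931]), [np.float64(0.013462266920540956), np.float64(0.013462266920595968)])
[array([496.4, 282.1,  35.4]), np.int64(58), np.float64(0.3), array([250.4, 171.4])]
```

View pics/w4_b.png

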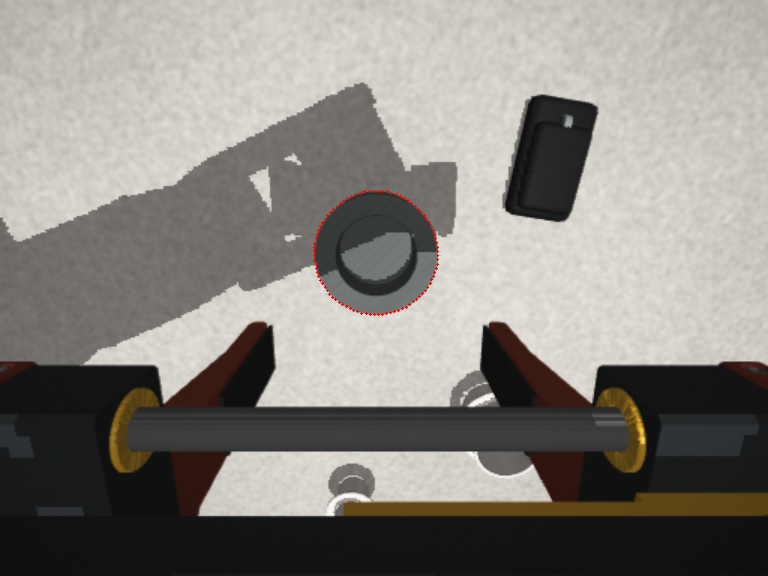

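The block fits at (496.5, 282.8), triangulated z about 41–45. The cup-to-block vector agrees between the wrist and fixed cameras to about 1 mm. Next I go over the outer cup and take a settled look.

>>> play_rows:
  commands: [0.0305,0.0445,0,0,0,0,100,0.0305,0.0445,0,0,0,0,100,0.0305,0.0445,0,0,0,0,100,0.0305,0.0445,0,0,0,0,100,0,0,0.05,0,0,0,100,0,0,0,0,0,0,100,0,0,0,0,0,0,100,0,0,0,0,0,0,100]

```text
time_s: 5.48
tcp_pos: [619.1, 107.1, 205.6]
tcp_rot: [-180.0, -0.2, 0.0]
ft_force: [-0.3, 0.1, 0.4]
grip_width: 0.999
```

```bash
python3 snap.py w5;  python3 - <<'E'
from circ import *
for lab,z,r in(('flange',40,42),('rim',72,32),('rimin',72,29)):
    R=[]
    for n in('w1','w3','w5'):
        q=fit(n,(619,105.5),z,r,win=5,draw=f'pics/{n}_{lab}.png'); print(n,lab,[np.round(x,1) for x in q]); R.append(ray(load(n)[1],q[3]))
    print(tri(R))
E
```

```text
w5 5.475 [619.1 107.1 205.6] [-1.7997e+02 -1.6000e-01  4.0000e-02] [-0.3  0.1  0.4] 0.999
w1 flange [array([619.3, 104.7,  41.1]), np.int64(90), np.float64(0.3), array([275.9, 116.7])]
w3 flange [array([619.9, 104.1,  42.2]), np.int64(90), np.float64(1.2), array([294.4, 237.2])]
w5 flange [array([619.3, 106. ,  40.8]), np.int64(89), np.float64(0.4), array([250.8, 178.5])]
(array([619.39447906, 105.26482295,  41.34368332]), [np.float64(0.6223774233713151), np.float64(0.5645439940063971), np.float64(1.0468051383737296)])
w1 rim [array([619.5, 104.8,  29.3]), np.int64(79), np.float64(0.2), array([278.5, 116.7])]
w3 rim [array([619.6, 107.3,  30.2]), np.int64(90), np.float64(0.5), array([297.9, 245.3])]
w5 rim [array([619.2, 106.9,  30.1]), np.int64(90), np.float64(0.6), array([250.6, 184.4])]
(array([619.80864268, 105.2653139 ,  67.79703765]), [np.float64(0.516000614466012), np.float64(0.5445898394154157), np.float64(0.8676959887027781)])
w1 rimin [array([620.1, 104.6,  28.1]), np.int64(87), np.float64(0.4), array([279. , 116.9])]
w3 rimin [array([619.1, 106.9,  30. ]), np.int64(90), np.float64(0.5), array([297.5, 245.6])]
w5 rimin [array([619. , 106.5,  29.8]), np.int64(90), np.float64(0.4), array([250.5, 184.7])]
(array([619.79523977, 104.98627232,  67.95796414]), [np.float64(0.8527231474972369), np.float64(0.1060718553106587), np.float64(0.9527483700920222)])
```

View pics/w5_rim.png

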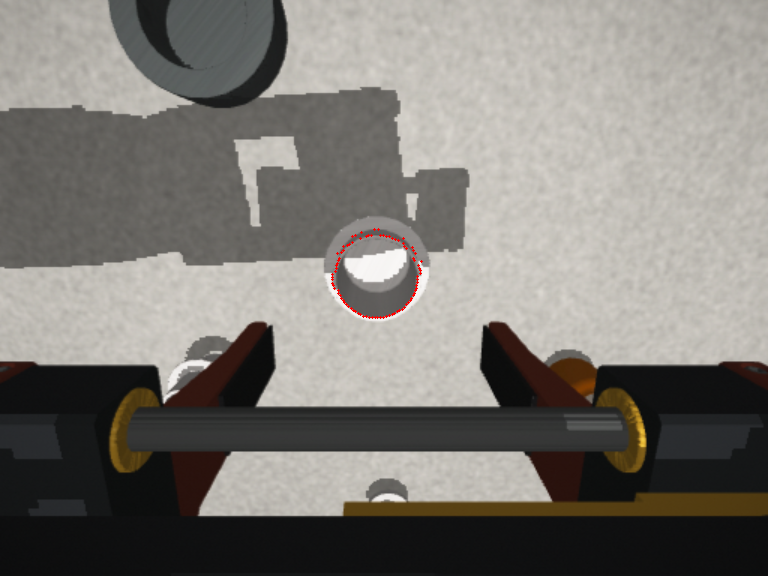

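The rim triangulates to z 68 and the flange to z 41 (expected 72 and 40), axis at about (619.3, 105.7). I'll descend to TCP z ≈ 55 and close.

>>> play_rows:
  commands: [0,0.001,0.05,0,0,0,100,0,0,0.05,0,0,0,100,0,0,0.03,0,0,0,100,0,0,0.015,0,0,0,100,0,0,0.005,0,0,0,100,0,0,0,0,0,0,100,0,0,0,0,0,0,100]

```text
time_s: 6.4
tcp_pos: [619.2, 105.7, 55.0]
tcp_rot: [-180.0, -0.1, -0.0]
ft_force: [-0.2, 0.1, 0.2]
grip_width: 0.999
```

>>> play_rows:
  commands: [0,0,0,0,0,0,65,0,0,0,0,0,0,65,0,0,0,0,0,0,65,0,0,0,0,0,0,65,0,0,0,0,0,0,65,0,0,0,0,0,0,65]
  newtons: 30

```text
time_s: 7.15
tcp_pos: [618.4, 105.5, 53.9]
tcp_rot: [-180.0, -0.0, -0.0]
ft_force: [-1.2, 0.7, 5.5]
grip_width: 0.734
```

Gripped: 0.734 × 88 = 64.6 mm. Lifting and looking in hand.

>>> play_rows:
  commands: [0,0,-0.01,0,0,0,65,0,0,-0.03,0,0,0,65,0,0,-0.05,0,0,0,65,0,0,-0.05,0,0,0,65,0,0,0,0,0,0,65,0,0,0,0,0,0,65,0,0,0,0,0,0,65]

```text
time_s: 8.02
tcp_pos: [617.0, 105.3, 191.8]
tcp_rot: [180.0, 0.2, -0.0]
ft_force: [-0.7, 0.3, -1.4]
grip_width: 0.729
```

```bash
python3 snap.py w6;  python3 - <<'E'
from circ import *
im,p,st=load('w6'); T=st['tcp_pos']
for lab,z,r in(('rim',T[2]+17,32),('rimin',T[2]+17,29),('flange',T[2]-15,42)):
    q=fit('w6',T[:2],z,r,win=4,draw=f'pics/w6_{lab}.png'); print(lab,[np.round(x,1) for x in q], 'off',np.round(q[0][:2]-T[:2],1))
E
```

```text
w6 8.025 [617.  105.3 191.8] [179.97   0.2   -0.  ] [-0.7  0.3 -1.4] 0.729
rim [array([617.4, 104.9,  31.6]), np.int64(74), np.float64(0.4), array([251.3, 252.8])] off [ 0.4 -0.4]
rimin [array([617.3, 105.6,  30.9]), np.int64(70), np.float64(0.5), array([251.2, 251.8])] off [0.3 0.3]
flange [array([617.2, 104. ,  42.4]), np.int64(64), np.float64(0.3), array([251.3, 230.3])] off [ 0.2 -1.3]
```

View pics/w6_rimin.png

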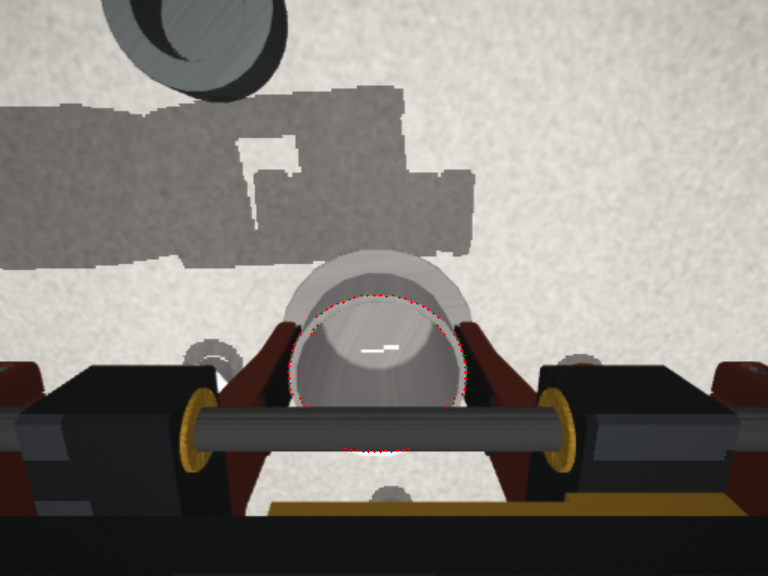

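The cup is centred in the hand (x +0.3, y about −0.5). Carrying it over the block at (496.3, 281.5).

>>> play_rows:
  commands: [-0.0302,-0.044,0,0,0,0,65,-0.0302,-0.044,0,0,0,0,65,-0.0302,-0.044,0,0,0,0,65,-0.0302,-0.044,0,0,0,0,65,0,0,0.04,0,0,0,65,0,0,0.02,0,0,0,65,0,0,0,0,0,0,65,0,0,0,0,0,0,65]

```text
time_s: 9.07
tcp_pos: [497.8, 281.5, 133.8]
tcp_rot: [180.0, 0.0, -0.0]
ft_force: [-0.3, 0.3, -1.3]
grip_width: 0.729
```

```bash
python3 snap.py w7;python3 snap.py s7 side; python3 -c "
import cv2
s=cv2.imread('pics/s7.png');cv2.imwrite('pics/s7z.png',cv2.resize(s[200:350,200:400],None,fx=3,fy=3,interpolation=cv2.INTER_CUBIC))"
```

```text
w7 9.075 [497.8 281.5 133.8] [ 1.8e+02  1.0e-02 -1.0e-02] [-0.3  0.3 -1.3] 0.729
s7 9.125 [498.1 281.6 134.3] [-1.7997e+02 -5.0000e-02 -3.0000e-02] [ 0.1  0.3 -1. ] 0.729
```

View pics/w7.png

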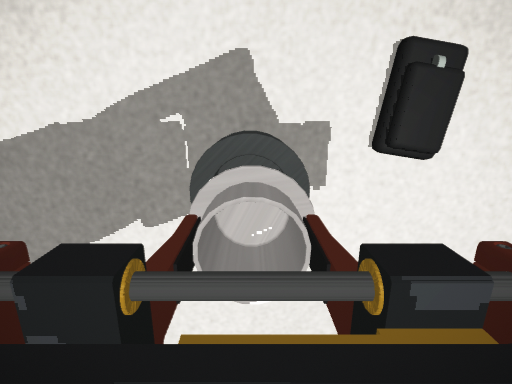

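View pics/s7z.png

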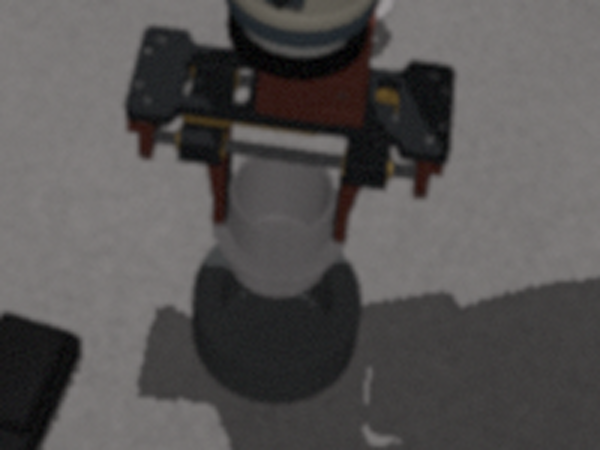

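w7 shows the flange centred at col ≈ 252 and the block at ≈ 250, which matches the TCP being 1.5 mm too far in +x. I'll correct that and lower the cup.

>>> play_rows:
  commands: [-0.0015,0,0.015,0,0,0,65,0,0,0.015,0,0,0,65,0,0,0,0,0,0,65,0,0,0.01,0,0,0,65,0,0,0.008,0,0,0,65,0,0,0,0,0,0,65]

```text
time_s: 9.93
tcp_pos: [495.5, 281.3, 84.9]
tcp_rot: [180.0, 0.1, -0.0]
ft_force: [0.2, -0.3, -1.2]
grip_width: 0.731
```

>>> play_rows:
  commands: [0,0,0.01,0,0,0,65,0,0,0.006,0,0,0,65,0,0,0.003,0,0,0,65,0,0,0.001,0,0,0,65,0,0,0,0,0,0,65]

```text
time_s: 10.55
tcp_pos: [496.0, 281.6, 65.7]
tcp_rot: [-180.0, -0.0, -0.0]
ft_force: [0.0, -0.1, -1.7]
grip_width: 0.728
```

>>> play_rows:
  commands: [0,0,0.0015,0,0,0,65,0,0,0.001,0,0,0,65,0,0,0,0,0,0,65]

```text
time_s: 10.92
tcp_pos: [495.9, 281.5, 63.1]
tcp_rot: [180.0, 0.0, -0.0]
ft_force: [0.7, 0.5, -0.9]
grip_width: 0.73
```

>>> play_rows:
  commands: [0,0,0.001,0,0,0,65,0,0,0.001,0,0,0,65,0,0,0,0,0,0,65]

```text
time_s: 11.3
tcp_pos: [496.0, 281.5, 62.9]
tcp_rot: [-180.0, -0.0, -0.0]
ft_force: [-5.6, -2.9, 16.7]
grip_width: 0.733
```

Seated: contact at TCP z 62.9, expected 63. Unload, release, rise, look.

>>> play_rows:
  commands: [0,0,-0.0015,0,0,0,65,0,0,0,0,0,0,80,0,0,0,0,0,0,100,0,0,0,0,0,0,100,0,0,0,0,0,0,100,0,0,-0.02,0,0,0,100,0,0,-0.05,0,0,0,100,0,0,-0.06,0,0,0,100,0,0,-0.06,0,0,0,100,0,0,0,0,0,0,100,0,0,0,0,0,0,100,0,0,0,0,0,0,100]

```text
time_s: 12.8
tcp_pos: [495.0, 281.0, 250.8]
tcp_rot: [179.9, 0.2, -0.0]
ft_force: [-0.2, 0.6, -0.5]
grip_width: 1.001
```

```bash
python3 snap.py w8
python3 - <<'E'
from circ import *
for lab,z,r in(('rim',81,32),('rimin',81,29),('flange',49,42),('block',45,55)):
    q=fit('w8',(496,281.5),z,r,win=4,draw=f'pics/w8_{lab}.png'); print(lab,[np.round(x,1) for x in q])
E
```

```text
w8 12.8 [495.  281.  250.8] [ 1.7991e+02  1.7000e-01 -0.0000e+00] [-0.2  0.6 -0.5] 1.001
rim [array([493.2, 282.5,  31.9]), np.int64(87), np.float64(0.9), array([249.9, 175.3])]
rimin [array([496.3, 282.4,  29.6]), np.int64(90), np.float64(0.6), array([252.5, 175.3])]
flange [array([496.8, 281.1,  41.4]), np.int64(90), np.float64(0.2), array([252.9, 171.1])]
block [array([496.4, 283.8,  54.6]), np.int64(90), np.float64(0.4), array([252.6, 168.5])]
```

View pics/w8_rimin.png

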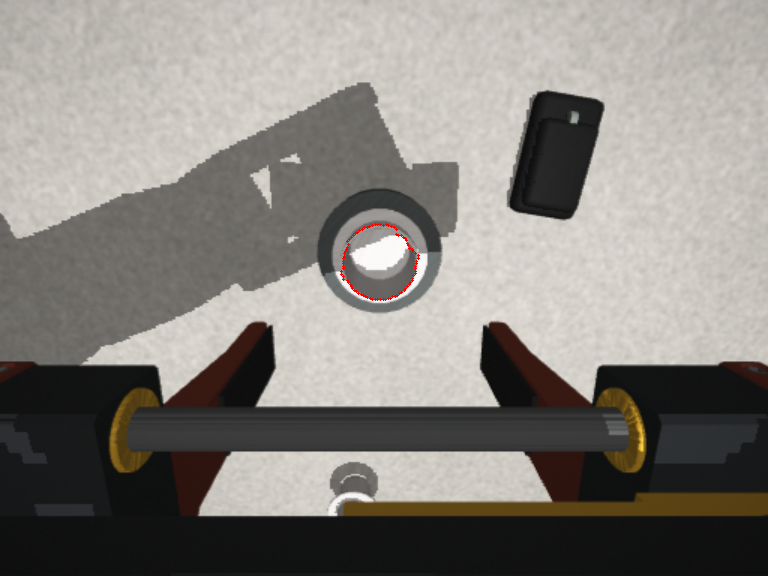

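The outer cup hangs level: rim at (496.4, 282.4), flange at (496.8, 281.1), block at (496.4, 283). Next, the middle cup.

>>> play_rows:
  commands: [-0.006,0.054,0,0,0,0,100,-0.006,0.054,0,0,0,0,100,-0.006,0.054,0,0,0,0,100,-0.006,0.054,0,0,0,0,100,-0.006,0.054,0,0,0,0,100,-0.006,0.054,0,0,0,0,100,-0.006,0.054,0,0,0,0,100,-0.006,0.054,0,0,0,0,100,-0.006,0.054,0,0,0,0,100,0,0,0,0,0,0,100,0,0,0,0,0,0,100,0,0,0,0,0,0,100]

```text
time_s: 14.35
tcp_pos: [441.9, -203.3, 252.2]
tcp_rot: [-180.0, 0.1, 0.1]
ft_force: [-0.1, -0.7, 0.5]
grip_width: 1.0
```

```bash
python3 snap.py w9
python3 - <<'E'
from circ import *
for lab,z,r in(('rim',72,25),('rimin',72,22),('flange',40,35)):
    q=fit('w9',(438,-258),z,r,win=4,draw=f'pics/w9_{lab}.png'); print(lab,[np.round(x,1) for x in q])
E
```

```text
w9 14.35 [ 441.9 -203.3  252.2] [-1.7996e+02  6.0000e-02  8.0000e-02] [-0.1 -0.7  0.5] 1.0
rim [array([ 438.6, -256.5,   23.1]), np.int64(90), np.float64(0.4), array([248.6, 215.9])]
rimin [array([ 438.6, -256.7,   22.7]), np.int64(90), np.float64(0.5), array([248.6, 216. ])]
flange [array([ 438.6, -258.4,   34.3]), np.int64(90), np.float64(0.4), array([248.8, 209.1])]
```

View pics/w9_flange.png

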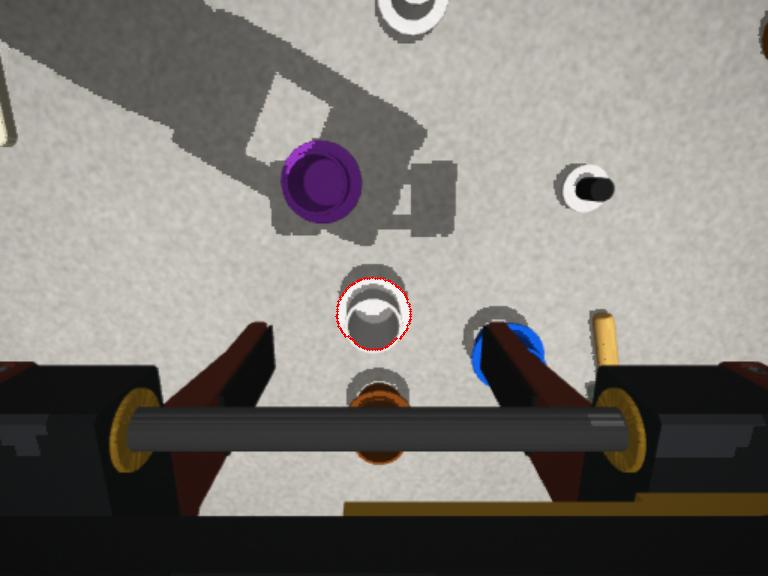

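w9 shows the bare middle cup at px (249,209), its axis about (438.6, −257.5). The purple, blue and brown decoys are clear of the jaws.

>>> play_rows:
  commands: [-0.0035,0.054,0,0,0,0,100,0,0,0.045,0,0,0,100,0,0,0,0,0,0,100,0,0,0,0,0,0,100,0,0,0,0,0,0,100]

```text
time_s: 15.02
tcp_pos: [439.4, -258.3, 209.2]
tcp_rot: [179.9, -0.1, 0.1]
ft_force: [0.1, 0.8, 0.3]
grip_width: 0.997
```

```bash
python3 snap.py w10
python3 - <<'E'
from circ import *
for lab,z,r in(('rim',72,25),('rimin',72,22),('flange',40,35)):
    R=[]
    for n in('w9','w10'):
        q=fit(n,(438.6,-257.5),z,r,win=4,draw=f'pics/{n}_{lab}.png'); print(lab,[np.round(x,1) for x in q]);R.append(ray(load(n)[1],q[3]))
    print(tri(R)[0])
E
```

```text
w10 15.025 [ 439.4 -258.3  209.2] [ 1.7993e+02 -1.1000e-01  7.0000e-02] [0.1 0.8 0.3] 0.997
rim [array([ 438.6, -256.5,   23. ]), np.int64(90), np.float64(0.4), array([248.6, 215.9])]
rim [array([ 437.8, -256.7,   23.4]), np.int64(86), np.float64(0.5), array([249.3, 181.8])]
[ 438.20868713 -257.30772583   69.70354012]
rimin [array([ 438.5, -256.7,   22.7]), np.int64(90), np.float64(0.5), array([248.5, 216. ])]
rimin [array([ 438.1, -258. ,   22.4]), np.int64(90), np.float64(0.7), array([249.5, 182.9])]
[ 438.23184452 -260.47632831   61.8468541 ]
flange [array([ 438.7, -258.4,   34.3]), np.int64(90), np.float64(0.3), array([248.8, 209.1])]
flange [array([ 438.9, -257. ,   33.4]), np.int64(89), np.float64(0.8), array([250.3, 175.6])]
[ 438.85392577 -254.44563732   51.53147413]
```

View pics/w10_flange.png

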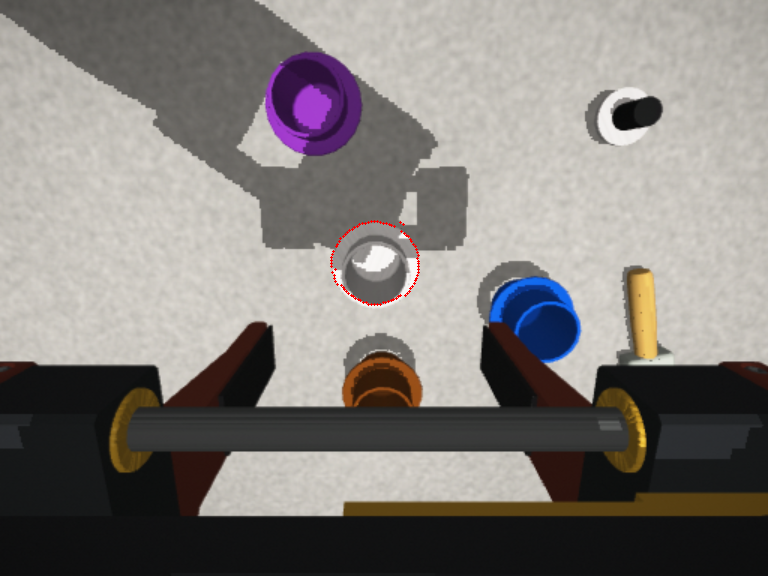

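Axis at (438.3, −258), heights consistent with 40 and 72. Descend and grasp.

>>> play_rows:
  commands: [-0.001,0,0.05,0,0,0,100,0,0,0.05,0,0,0,100,0,0,0.03,0,0,0,100,0,0,0.018,0,0,0,100,0,0,0.005,0,0,0,100,0,0,0,0,0,0,100,0,0,0,0,0,0,100]

```text
time_s: 15.95
tcp_pos: [438.2, -258.9, 55.7]
tcp_rot: [179.9, -0.1, 0.0]
ft_force: [-0.2, 0.1, 0.1]
grip_width: 1.0
```

>>> play_rows:
  commands: [0,0,0,0,0,0,50,0,0,0,0,0,0,50,0,0,0,0,0,0,50,0,0,0,0,0,0,50,0,0,0,0,0,0,50,0,0,0,0,0,0,50]
  newtons: 30

```text
time_s: 16.7
tcp_pos: [437.5, -258.5, 54.7]
tcp_rot: [180.0, -0.0, -0.0]
ft_force: [0.5, -1.1, 1.3]
grip_width: 0.574
```

>>> play_rows:
  commands: [0,0,-0.01,0,0,0,50,0,0,-0.03,0,0,0,50,0,0,-0.05,0,0,0,50,0,0,-0.06,0,0,0,50,0,0,-0.03,0,0,0,50,0,0,0,0,0,0,50,0,0,0,0,0,0,50,0,0,0,0,0,0,50]

```text
time_s: 17.7
tcp_pos: [436.5, -257.9, 233.0]
tcp_rot: [-179.9, 0.2, -0.0]
ft_force: [-0.3, 0.7, -2.4]
grip_width: 0.569
```

```bash
python3 snap.py w11;  python3 - <<'E'
from circ import *
im,p,st=load('w11'); T=st['tcp_pos']
for lab,z,r in(('rim',T[2]+17,25),('rimin',T[2]+17,22),('flange',T[2]-15,35)):
    q=fit('w11',T[:2],z,r,win=4,draw=f'pics/w11_{lab}.png'); print(lab,[np.round(x,1) for x in q], 'off',np.round(q[0][:2]-T[:2],1))
E
```

```text
w11 17.7 [ 436.5 -257.9  233. ] [-1.799e+02  1.600e-01 -0.000e+00] [-0.3  0.7 -2.4] 0.569
rim [array([ 436.8, -257.7,   24.7]), np.int64(62), np.float64(0.2), array([251.2, 251.9])] off [0.3 0.1]
rimin [array([ 436.7, -256.6,   23.7]), np.int64(66), np.float64(0.6), array([251. , 249.9])] off [0.2 1.3]
flange [array([ 436.8, -256.9,   34.6]), np.int64(83), np.float64(0.5), array([251.3, 227. ])] off [0.3 1. ]
```

View pics/w11_flange.png

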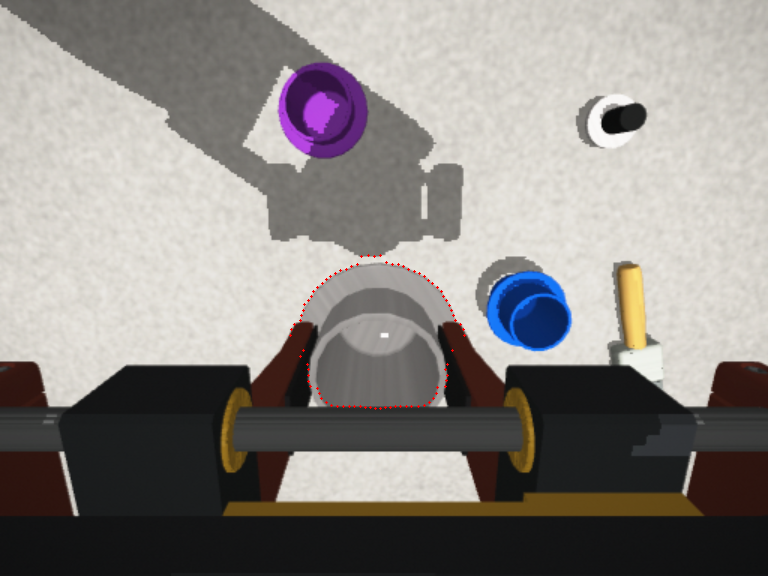

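Offset in hand about (+0.3, +0.5). Carrying the middle cup to above the outer cup.

>>> play_rows:
  commands: [0.006,-0.0539,0,0,0,0,50,0.006,-0.0539,0,0,0,0,50,0.006,-0.0539,0,0,0,0,50,0.006,-0.0539,0,0,0,0,50,0.006,-0.0539,0,0,0,0,50,0.006,-0.0539,0,0,0,0,50,0.006,-0.0539,0,0,0,0,50,0.006,-0.0539,0,0,0,0,50,0.006,-0.0539,0,0,0,0,50,0.006,-0.0539,0,0,0,0,50,0,0,0,0,0,0,50,0,0,0,0,0,0,50,0,0,0.04,0,0,0,50,0,0,0.02,0,0,0,50,0,0,0,0,0,0,50,0,0,0,0,0,0,50]

```text
time_s: 19.75
tcp_pos: [498.0, 279.9, 175.4]
tcp_rot: [-180.0, -0.0, -0.1]
ft_force: [0.4, 0.1, -1.5]
grip_width: 0.572
```

```bash
python3 snap.py w12;  python3 - <<'E'
from circ import *
q=fit('w12',(496.1,281),45,55,win=4,draw='pics/w12_b.png'); print([np.round(x,1) for x in q])
E
```

```text
w12 19.75 [498.  279.9 175.4] [-1.7998e+02 -4.0000e-02 -7.0000e-02] [ 0.4  0.1 -1.5] 0.572
[array([496.4, 283.6,  54.7]), np.int64(72), np.float64(0.5), array([249.3, 181.4])]
```

View pics/w12_b.png

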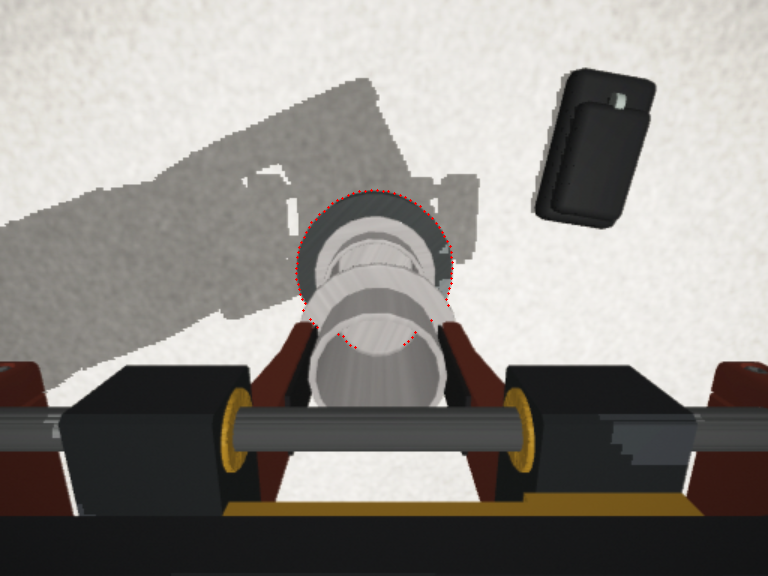

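>>> play_rows:
  commands: [-0.0017,-0.001,0.02,0,0,0,50,0,0,0.014,0,0,0,50,0,0,0,0,0,0,50,0,0,0,0,0,0,50]

```text
time_s: 20.3
tcp_pos: [496.1, 281.7, 141.2]
tcp_rot: [-180.0, -0.0, -0.0]
ft_force: [-0.4, -0.3, -1.0]
grip_width: 0.568
```

>>> play_rows:
  commands: [0,0.0005,0.008,0,0,0,50,0,0,0.008,0,0,0,50,0,0,0.004,0,0,0,50,0,0,0,0,0,0,50]

```text
time_s: 20.8
tcp_pos: [495.5, 280.9, 120.2]
tcp_rot: [180.0, 0.0, -0.0]
ft_force: [-0.5, 0.7, -1.4]
grip_width: 0.571
```

>>> play_rows:
  commands: [0,0,0.01,0,0,0,50,0,0,0.006,0,0,0,50,0,0,0.002,0,0,0,50,0,0,0,0,0,0,50]

```text
time_s: 21.3
tcp_pos: [495.7, 281.0, 102.5]
tcp_rot: [180.0, 0.0, -0.0]
ft_force: [0.7, -0.2, -0.8]
grip_width: 0.567
```

>>> play_rows:
  commands: [0,0,0.0015,0,0,0,50,0,0,0.001,0,0,0,50,0,0,0.0005,0,0,0,50,0,0,0,0,0,0,50]

```text
time_s: 21.8
tcp_pos: [495.8, 281.0, 99.8]
tcp_rot: [-180.0, -0.0, -0.0]
ft_force: [-0.3, -0.2, -1.2]
grip_width: 0.575
```

>>> play_rows:
  commands: [0,0,0.001,0,0,0,50,0,0,0.001,0,0,0,50,0,0,0,0,0,0,50]

```text
time_s: 22.18
tcp_pos: [495.9, 281.1, 99.5]
tcp_rot: [-180.0, -0.0, -0.0]
ft_force: [-4.4, -2.3, 17.2]
grip_width: 0.569
```

Seated at TCP z 99.5, expected 99.7. Release, rise, look.

>>> play_rows:
  commands: [0,0,-0.0015,0,0,0,50,0,0,0,0,0,0,65,0,0,0,0,0,0,85,0,0,0,0,0,0,100,0,0,0,0,0,0,100,0,0,0,0,0,0,100,0,0,-0.02,0,0,0,100,0,0,-0.05,0,0,0,100,0,0,-0.05,0,0,0,100,0,0,-0.05,0,0,0,100,0,0,0,0,0,0,100,0,0,0,0,0,0,100,0,0,0,0,0,0,100]

```text
time_s: 23.8
tcp_pos: [494.9, 280.5, 267.5]
tcp_rot: [179.9, 0.2, -0.0]
ft_force: [-0.1, 0.5, -0.6]
grip_width: 0.997
```

```bash
python3 snap.py w13;  python3 - <<'E'
from circ import *
for lab,z,r in(('rimM',117,25),('riminM',117,22),('flangeM',85,35),('flangeO',49,42),('block',45,55)):
    q=fit('w13',(496.1,281.),z,r,win=3,draw=f'pics/w13_{lab}.png'); print(lab,[np.round(x,1) for x in q])
E
```

```text
w13 23.8 [494.9 280.5 267.5] [ 1.7992e+02  1.6000e-01 -0.0000e+00] [-0.1  0.5 -0.6] 0.997
rimM [array([493.6, 281.9,  24.6]), np.int64(82), np.float64(0.7), array([250.2, 179.1])]
riminM [array([496.3, 281.6,  22.2]), np.int64(90), np.float64(0.5), array([252.5, 179.3])]
flangeM [array([496.4, 285.6,  36.3]), np.int64(63), np.float64(0.6), array([252.6, 170.3])]
flangeO [array([496.8, 280.8,  41.8]), np.int64(90), np.float64(0.4), array([252.8, 168.6])]
block [array([496.4, 283.7,  54.7]), np.int64(90), np.float64(0.4), array([252.5, 166. ])]
```

View pics/w13_flangeM.png

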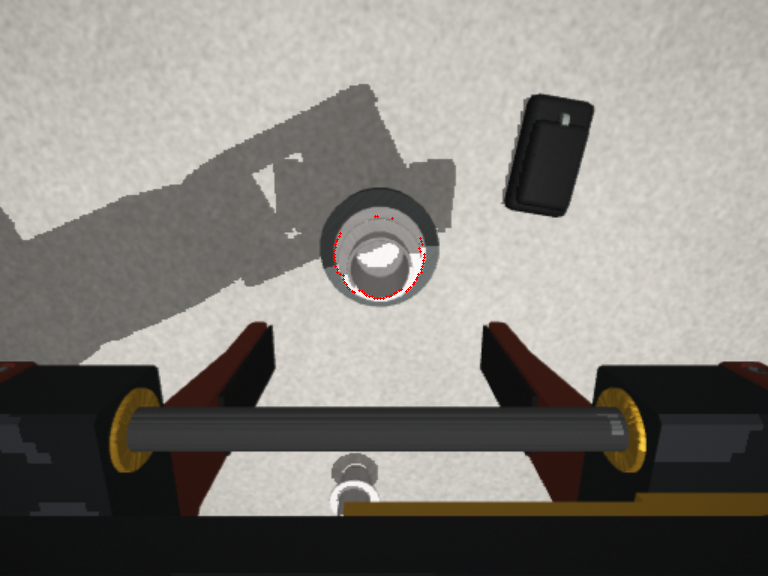

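The middle cup sits centred and level, rim at (496.3, 281.6). Next, the inner cup.

>>> play_rows:
  commands: [-0.006,0.055,0,0,0,0,100,-0.006,0.055,0,0,0,0,100,-0.006,0.055,0,0,0,0,100,-0.006,0.055,0.01,0,0,0,100,0,0,0,0,0,0,100,0,0,0,0,0,0,100,0,0,0,0,0,0,100]

```text
time_s: 24.72
tcp_pos: [472.0, 62.0, 259.0]
tcp_rot: [-180.0, 0.0, 0.1]
ft_force: [-0.3, 0.5, -0.1]
grip_width: 0.998
```

```bash
python3 snap.py w14
```

```text
w14 24.725 [472.  62. 259.] [-1.7999e+02  1.0000e-02  8.0000e-02] [-0.3  0.5 -0.1] 0.998
```

>>> play_rows:
  commands: [-0.001,0.058,0,0,0,0,100,0,0,0.05,0,0,0,100,0,0,0,0,0,0,100,0,0,0,0,0,0,100,0,0,0,0,0,0,100]

```text
time_s: 25.4
tcp_pos: [471.8, 3.7, 210.7]
tcp_rot: [-180.0, -0.1, 0.1]
ft_force: [-0.9, 0.1, -1.0]
grip_width: 0.999
```

```bash
python3 snap.py w15
python3 - <<'E'
from circ import *
for lab,z,r in(('rim',72,18),('rimin',72,15),('flange',40,28)):
    R=[]
    for n in('w14','w15'):
        q=fit(n,(469,0),z,r,win=5,draw=f'pics/{n}_{lab}.png'); print(n,lab,[np.round(x,1) for x in q]);R.append(ray(load(n)[1],q[3]))
    print(tri(R)[0])
E
```

```text
w15 25.4 [471.8   3.7 210.7] [-1.8e+02 -1.4e-01  8.0e-02] [-0.9  0.1 -1. ] 0.999
w14 rim [array([469.1,   2.4,  15.9]), np.int64(90), np.float64(0.4), array([248.8, 218.6])]
w15 rim [array([469.4,   2. ,  16.1]), np.int64(90), np.float64(1.0), array([248.4, 184.6])]
[469.2324482    1.26461358  69.18652452]
w14 rimin [array([469.2,   2.1,  15.6]), np.int64(90), np.float64(0.7), array([248.8, 218.8])]
w15 rimin [array([469.3,   1.2,  15.5]), np.int64(90), np.float64(0.8), array([248.3, 185.3])]
[469.18635246  -0.56591699  65.20090047]
w14 flange [array([469.1,   0.9,  27.1]), np.int64(90), np.float64(0.4), array([249. , 211.4])]
w15 flange [array([469.2,   1.9,  26.5]), np.int64(90), np.float64(0.9), array([248.4, 178.1])]
[469.22570806   3.70018927  47.93069638]
```

View pics/w15_flange.png

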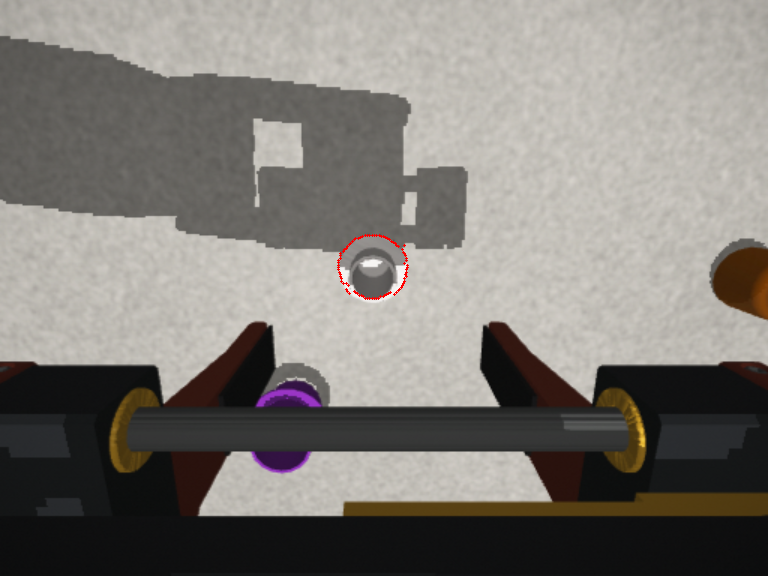

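Inner cup at (469.2, 1.5), heights consistent. Descend and grasp.

>>> play_rows:
  commands: [-0.0026,0.003,0.05,0,0,0,100,0,0,0.05,0,0,0,100,0,0,0.03,0,0,0,100,0,0,0.02,0,0,0,100,0,0,0.005,0,0,0,80,0,0,0,0,0,0,80,0,0,0,0,0,0,80]

```text
time_s: 26.32
tcp_pos: [469.0, 0.1, 55.2]
tcp_rot: [180.0, -0.1, 0.0]
ft_force: [0.3, -0.5, -0.3]
grip_width: 0.801
```

>>> play_rows:
  commands: [0,0,0,0,0,0,34,0,0,0,0,0,0,34,0,0,0,0,0,0,34,0,0,0,0,0,0,34,0,0,0,0,0,0,34,0,0,0,0,0,0,34,0,0,0,0,0,0,34]
  newtons: 30

```text
time_s: 27.2
tcp_pos: [468.1, -0.0, 54.2]
tcp_rot: [180.0, 0.0, -0.0]
ft_force: [0.2, 0.6, 2.0]
grip_width: 0.411
```

>>> play_rows:
  commands: [0,0,-0.01,0,0,0,34,0,0,-0.03,0,0,0,34,0,0,-0.05,0,0,0,34,0,0,-0.06,0,0,0,34,0,0,-0.03,0,0,0,34,0,0,0,0,0,0,34,0,0,0,0,0,0,34,0,0,0,0,0,0,34]

```text
time_s: 28.2
tcp_pos: [467.1, 0.0, 232.7]
tcp_rot: [-180.0, 0.2, -0.0]
ft_force: [0.0, -0.2, -1.4]
grip_width: 0.412
```

```bash
python3 snap.py w16;  python3 - <<'E'
from circ import *
im,p,st=load('w16'); T=st['tcp_pos']
for lab,z,r in(('rim',T[2]+17.8,18),('rimin',T[2]+17.8,15),('flange',T[2]-14,28)):
    q=fit('w16',T[:2],z,r,win=3,draw=f'pics/w16_{lab}.png'); print(lab,[np.round(x,1) for x in q], 'off',np.round(q[0][:2]-T[:2],1))
E
```

```text
w16 28.2 [467.1   0.  232.7] [-180.      0.18   -0.  ] [ 0.  -0.2 -1.4] 0.412
rim [array([467.4,   0.9,  17.6]), np.int64(74), np.float64(0.3), array([251.2, 251.4])] off [0.3 0.9]
rimin [array([466.7,   3.2,  15.7]), np.int64(89), np.float64(0.6), array([249.9, 247.5])] off [-0.4  3.1]
flange [array([ 4.674e+02, -3.000e-01,  2.910e+01]), np.int64(73), np.float64(0.6), array([251.3, 229.6])] off [ 0.3 -0.4]
```

View pics/w16_flange.png

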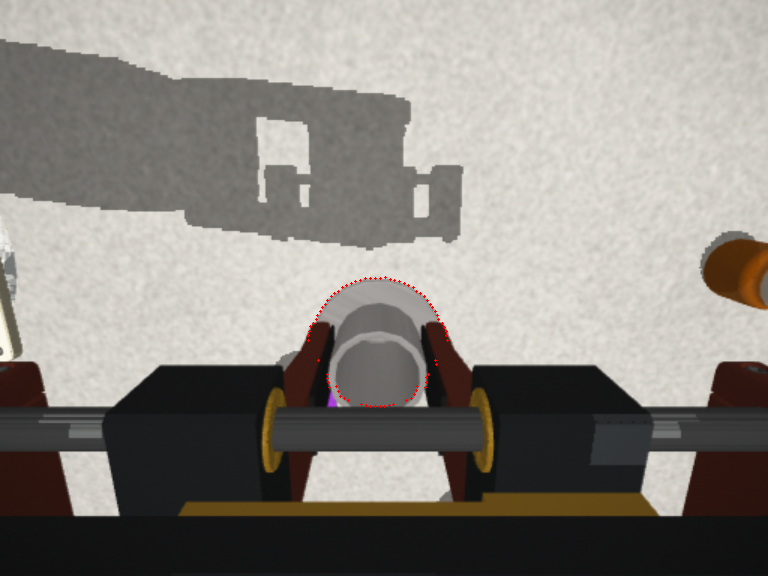

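>>> play_rows:
  commands: [0.0047,-0.0468,0,0,0,0,34,0.0047,-0.0468,0,0,0,0,34,0.0047,-0.0468,0,0,0,0,34,0.0047,-0.0468,0,0,0,0,34,0.0047,-0.0468,0,0,0,0,34,0.0047,-0.0468,0,0,0,0,34,0,0,0,0,0,0,34,0,0,0,0,0,0,34,0,0,0.02,0,0,0,34,0,0,0,0,0,0,34,0,0,0,0,0,0,34]

```text
time_s: 29.62
tcp_pos: [496.5, 280.0, 214.5]
tcp_rot: [180.0, 0.0, -0.1]
ft_force: [1.0, -0.1, -1.4]
grip_width: 0.411
```

```bash
python3 snap.py w17; python3 snap.py s17 side; python3 -c "
import cv2
s=cv2.imread('pics/s17.png');cv2.imwrite('pics/s17z.png',cv2.resize(s[180:340,200:400],None,fx=3,fy=3,interpolation=cv2.INTER_CUBIC))"
```

```text
w17 29.625 [496.5 280.  214.5] [ 1.7999e+02  1.0000e-02 -7.0000e-02] [ 1.  -0.1 -1.4] 0.411
s17 29.675 [496.7 280.3 214.8] [-1.7998e+02 -3.0000e-02 -6.0000e-02] [-0.5 -0.4 -0.6] 0.41
```

View pics/w17.png

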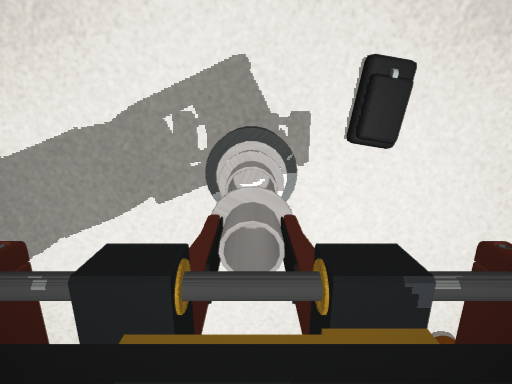

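View pics/s17z.png

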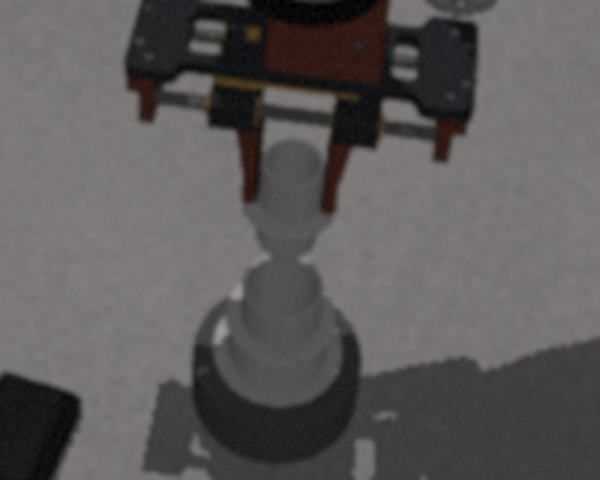

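Aligned above the stack. Lowering with a small correction.

>>> play_rows:
  commands: [-0.0006,-0.0007,0.02,0,0,0,34,0,0,0.016,0,0,0,34,0,0,0,0,0,0,34,0,0,0,0,0,0,34]

```text
time_s: 30.22
tcp_pos: [496.0, 281.6, 178.6]
tcp_rot: [-180.0, -0.0, -0.0]
ft_force: [0.2, -0.1, -1.3]
grip_width: 0.41
```

>>> play_rows:
  commands: [0,0,0.008,0,0,0,34,0,0,0.008,0,0,0,34,0,0,0.006,0,0,0,34,0,0,0,0,0,0,34]

```text
time_s: 30.72
tcp_pos: [495.4, 281.3, 155.5]
tcp_rot: [180.0, 0.1, -0.0]
ft_force: [-0.9, -0.1, -0.5]
grip_width: 0.412
```

>>> play_rows:
  commands: [0,0,0.008,0,0,0,34,0,0,0.006,0,0,0,34,0,0,0.003,0,0,0,34,0,0,0,0,0,0,34]

```text
time_s: 31.22
tcp_pos: [495.6, 281.4, 138.9]
tcp_rot: [180.0, 0.0, -0.0]
ft_force: [0.5, 0.8, -1.3]
grip_width: 0.411
```

>>> play_rows:
  commands: [0,0,0.0015,0,0,0,34,0,0,0.001,0,0,0,34,0,0,0.001,0,0,0,34,0,0,0,0,0,0,34]

```text
time_s: 31.72
tcp_pos: [495.7, 281.5, 135.7]
tcp_rot: [180.0, 0.0, -0.0]
ft_force: [0.6, 0.6, 0.0]
grip_width: 0.415
```

>>> play_rows:
  commands: [0,0,0.001,0,0,0,34,0,0,0.0005,0,0,0,34,0,0,0,0,0,0,34]

```text
time_s: 32.1
tcp_pos: [495.9, 281.6, 135.2]
tcp_rot: [-180.0, -0.0, -0.0]
ft_force: [-2.5, -1.6, 8.4]
grip_width: 0.412
```

Seated at 135.2, as expected. Release, rise, look.

>>> play_rows:
  commands: [0,0,-0.001,0,0,0,34,0,0,0,0,0,0,50,0,0,0,0,0,0,70,0,0,0,0,0,0,100,0,0,0,0,0,0,100,0,0,0,0,0,0,100,0,0,-0.02,0,0,0,100,0,0,-0.05,0,0,0,100,0,0,-0.05,0,0,0,100,0,0,-0.03,0,0,0,100,0,0,0,0,0,0,100,0,0,0,0,0,0,100,0,0,0,0,0,0,100]

```text
time_s: 33.72
tcp_pos: [495.0, 281.1, 283.4]
tcp_rot: [179.9, 0.1, 0.0]
ft_force: [0.4, -0.7, -0.1]
grip_width: 0.999
```

```bash
python3 snap.py w18;  python3 - <<'E'
from circ import *
for lab,z,r in(('rimI',153,18),('riminI',153,15),('flangeI',121,28),('flangeO',49,42)):
    q=fit('w18',(496.1,281.3),z,r,win=3,draw=f'pics/w18_{lab}.png'); print(lab,[np.round(x,1) for x in q])
E
```

```text
w18 33.725 [495.  281.1 283.4] [1.7992e+02 1.5000e-01 0.0000e+00] [ 0.4 -0.7 -0.1] 0.999
rimI [array([497.1, 281.5,  17.5]), np.int64(90), np.float64(0.9), array([253.3, 184.3])]
riminI [array([496.5, 282.1,  15.1]), np.int64(90), np.float64(0.4), array([252.7, 183.7])]
flangeI [array([496.4, 282.2,  27.5]), np.int64(68), np.float64(0.3), array([252.6, 177. ])]
flangeO [array([496.6, 280.2,  41.9]), np.int64(90), np.float64(0.6), array([252.6, 167.3])]
```

View pics/w18_riminI.png

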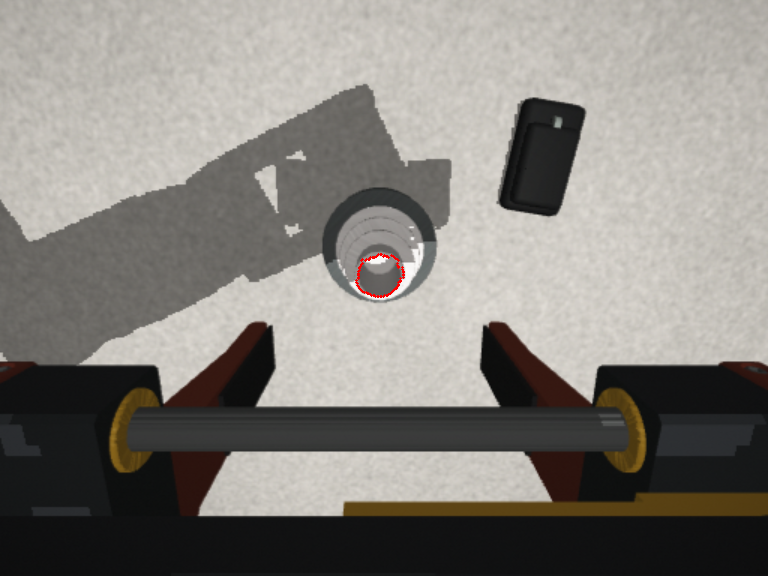

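The inner cup is home: rim at (496.5, 282.1), flange z and radius consistent. Now the stopper.

>>> play_rows:
  commands: [0.0194,0.0523,0,0,0,0,100,0.0194,0.0523,0,0,0,0,100,0.0194,0.0523,0,0,0,0,100,0.0194,0.0523,0,0,0,0,100,0.0194,0.0523,0,0,0,0,100,0.0194,0.0523,0.02,0,0,0,100,0.0194,0.0523,0.02,0,0,0,100,0,0,0,0,0,0,100,0,0,0,0,0,0,100,0,0,0,0,0,0,100]

```text
time_s: 35.02
tcp_pos: [631.4, -83.2, 245.5]
tcp_rot: [-180.0, -0.0, 0.1]
ft_force: [-0.1, 0.9, -0.2]
grip_width: 1.001
```

```bash
python3 snap.py w19
```

```text
w19 35.025 [631.4 -83.2 245.5] [-1.7999e+02 -1.0000e-02  8.0000e-02] [-0.1  0.9 -0.2] 1.001
```

>>> play_rows:
  commands: [0,0.058,0,0,0,0,100,0,0,0.05,0,0,0,100,0,0,0,0,0,0,100,0,0,0,0,0,0,100,0,0,0,0,0,0,100]

```text
time_s: 35.7
tcp_pos: [632.7, -142.0, 197.3]
tcp_rot: [180.0, -0.2, 0.1]
ft_force: [-0.3, -0.3, -0.9]
grip_width: 1.001
```

```bash
python3 snap.py w20
python3 - <<'E'
from circ import *
for lab,z,r in(('disc',19,21),('knob',47,10)):
    R=[]
    for n in('w19','w20'):
        q=fit(n,(631.5,-145),z,r,win=4,draw=f'pics/{n}_{lab}.png'); print(n,lab,[np.round(x,1) for x in q]);R.append(ray(load(n)[1],q[3]))
    print(tri(R)[0])
E
```

```text
w20 35.7 [ 632.7 -142.   197.3] [ 1.7996e+02 -1.7000e-01  7.0000e-02] [-0.3 -0.3 -0.9] 1.001
w19 disc [array([ 630.9, -144.9,   20.7]), np.int64(90), np.float64(0.4), array([250.6, 210. ])]
w20 disc [array([ 630.9, -144.9,   20.6]), np.int64(89), np.float64(0.7), array([249.1, 177.5])]
[ 630.93444627 -144.72247711   19.59639427]
w19 knob [array([ 630.8, -144.7,   10. ]), np.int64(89), np.float64(0.4), array([250.5, 216.8])]
w20 knob [array([ 631. , -142.8,   11.3]), np.int64(90), np.float64(0.9), array([249. , 181.1])]
[ 630.95298965 -139.46993567   60.85769917]
```

View pics/w20_disc.png

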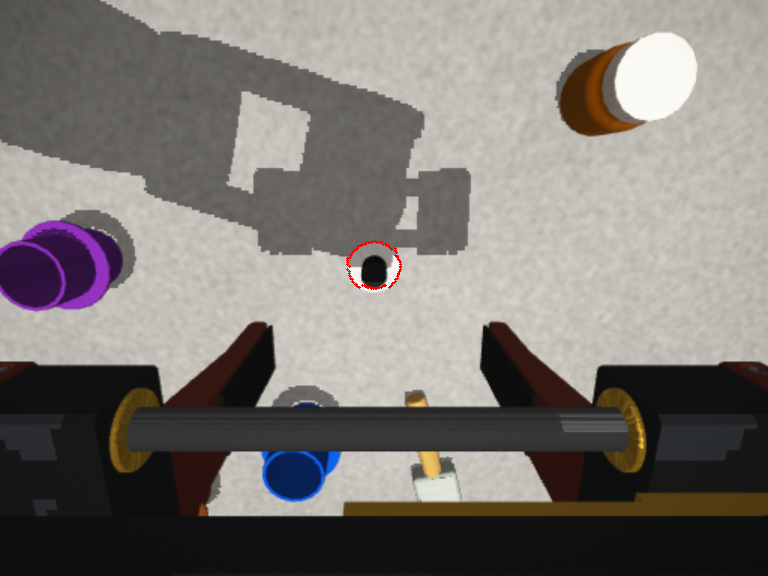

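View pics/w20_knob.png

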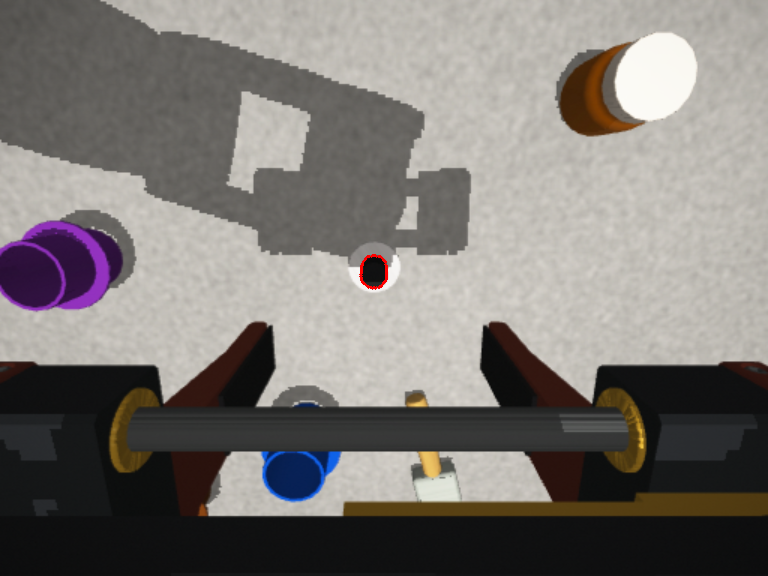

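Stopper axis at (630.9, −145.5), disc at z 19.6 as expected; the w20 knob fit took in the knob's side wall, so I leave that one out. Descending to TCP z ≈ 33 over the knob.

>>> play_rows:
  commands: [-0.0018,0.0038,0.05,0,0,0,100,0,0,0.05,0,0,0,80,0,0,0.03,0,0,0,60,0,0,0.02,0,0,0,60,0,0,0.01,0,0,0,60,0,0,0,0,0,0,60,0,0,0,0,0,0,60]

```text
time_s: 36.62
tcp_pos: [630.6, -146.6, 36.4]
tcp_rot: [180.0, -0.1, -0.0]
ft_force: [-0.0, -0.3, 0.1]
grip_width: 0.598
```

>>> play_rows:
  commands: [0,-0.0006,0.003,0,0,0,40,0,0,0,0,0,0,15,0,0,0,0,0,0,15,0,0,0,0,0,0,15,0,0,0,0,0,0,15,0,0,0,0,0,0,15,0,0,0,0,0,0,15]
  newtons: 25

```text
time_s: 37.5
tcp_pos: [629.8, -145.8, 32.3]
tcp_rot: [180.0, -0.0, -0.0]
ft_force: [-0.6, 0.2, 2.5]
grip_width: 0.221
```

>>> play_rows:
  commands: [0,0,-0.01,0,0,0,15,0,0,-0.03,0,0,0,15,0,0,-0.05,0,0,0,15,0,0,-0.06,0,0,0,15,0,0,-0.05,0,0,0,15,0,0,0,0,0,0,15,0,0,0,0,0,0,15,0,0,0,0,0,0,15]

```text
time_s: 38.5
tcp_pos: [628.6, -145.5, 230.3]
tcp_rot: [-180.0, 0.2, -0.0]
ft_force: [0.4, 0.6, -0.2]
grip_width: 0.222
```

```bash
python3 snap.py w21;  python3 - <<'E'
from circ import *
im,p,st=load('w21'); T=st['tcp_pos']
for lab,z,r in(('disc',T[2]-14,21),('knob',T[2]+14,10)):
    q=fit('w21',T[:2],z,r,win=3,draw=f'pics/w21_{lab}.png'); print(lab,[np.round(x,1) for x in q] if q else q, 'off',np.round(q[0][:2]-T[:2],1) if q else 0)
E
```

```text
w21 38.5 [ 628.6 -145.5  230.3] [-179.95    0.19   -0.  ] [ 0.4  0.6 -0.2] 0.222
disc [array([ 628.8, -146.6,   22.2]), np.int64(61), np.float64(0.5), array([251.2, 230.5])] off [ 0.2 -1. ]
knob [array([ 628.9, -142.2,   11.7]), np.int64(34), np.float64(0.0), array([251.2, 243.9])] off [0.3 3.3]
```

View pics/w21_disc.png

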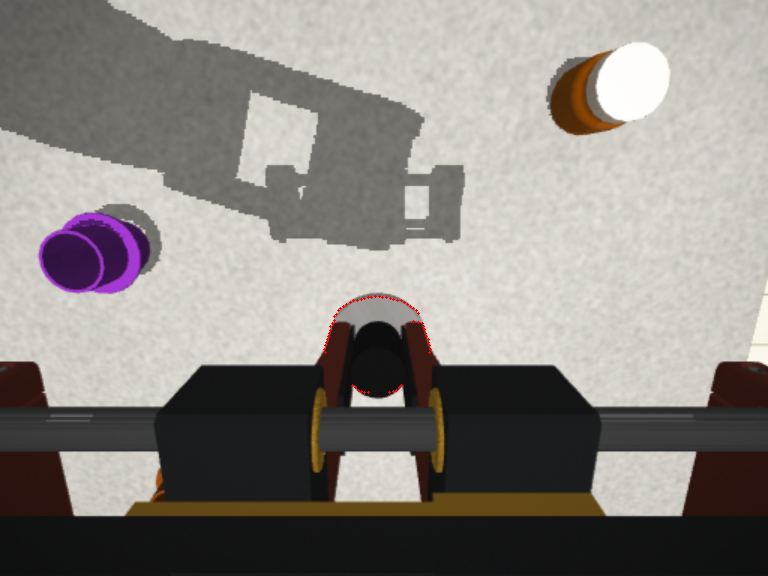

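Run:
```python
from circ import *
im,p,st=load('w21'); T=st['tcp_pos']
col=im[180:215,251].astype(int); print(col.mean(1))
for v in (194,195,196,197): print(v,onplane(p,(251.3,v),T[2]-13.3)[1]-21-T[1])
```

```text
[218.66666667 219.         216.33333333 218.         218.66666667
 217.         214.33333333 212.         207.         207.
 208.66666667 211.66666667 214.         217.         221.33333333
 140.         104.33333333 127.         151.33333333 151.
 151.         151.66666667 151.66666667 152.         151.66666667
 152.         152.         150.66666667 150.33333333 151.33333333
 151.33333333 151.         151.33333333 151.33333333  48.        ]
194 2.617449459192585
195 1.9742181140090622
196 1.3297232288951477
197 0.683961077113679
```

>>> play_rows:
  commands: [-0.0147,-0.0475,0,0,0,0,15,-0.0147,-0.0475,0,0,0,0,15,-0.0147,-0.0475,0,0,0,0,15,-0.0147,-0.0475,0,0,0,0,15,-0.0147,-0.0475,0,0,0,0,15,-0.0147,-0.0475,0,0,0,0,15,-0.0147,-0.0475,0,0,0,0,15,-0.0147,-0.0475,0,0,0,0,15,-0.0147,-0.0475,0,0,0,0,15,0,0,0,0,0,0,15,0,0,0,0,0,0,15,0,0,0,0,0,0,15]

```text
time_s: 40.05
tcp_pos: [497.7, 280.5, 231.7]
tcp_rot: [180.0, 0.0, -0.1]
ft_force: [0.3, 0.0, -0.4]
grip_width: 0.224
```

```bash
python3 snap.py w22; python3 snap.py s22 side; python3 -c "
import cv2
s=cv2.imread('pics/s22.png');cv2.imwrite('pics/s22z.png',cv2.resize(s[160:340,200:400],None,fx=3,fy=3,interpolation=cv2.INTER_CUBIC))
s=cv2.imread('pics/w22.png');cv2.imwrite('pics/w22z.png',cv2.resize(s[100:300,150:350],None,fx=3,fy=3,interpolation=cv2.INTER_CUBIC))"
```

```text
w22 40.05 [497.7 280.5 231.7] [ 1.7996e+02  4.0000e-02 -8.0000e-02] [ 0.3  0.  -0.4] 0.224
s22 40.1 [497.8 280.5 231.9] [ 1.7998e+02  3.0000e-02 -1.0000e-01] [-0.3  0.2 -0.5] 0.219
```

View pics/w22z.png

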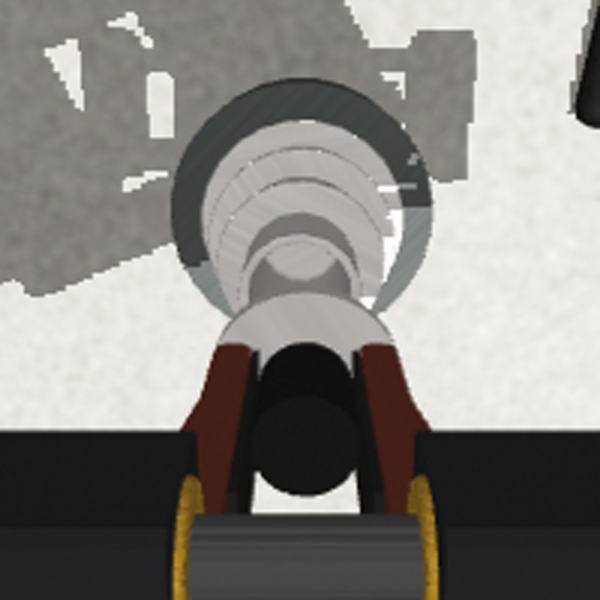

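View pics/s22z.png

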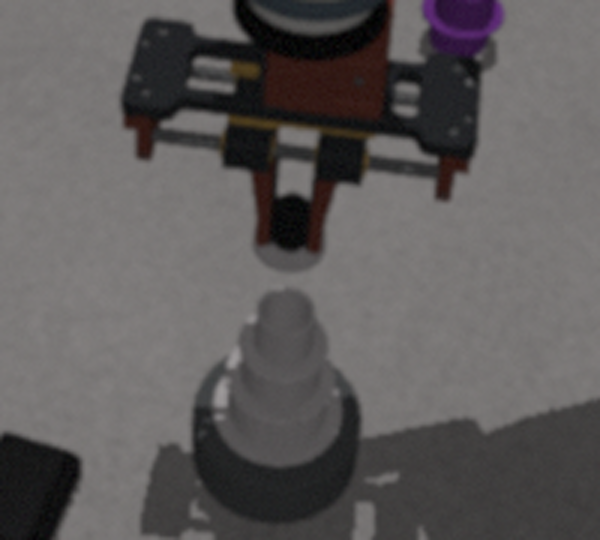

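>>> play_rows:
  commands: [-0.0017,-0.0003,0.02,0,0,0,15,0,0,0.02,0,0,0,15,0,0,0,0,0,0,15,0,0,0,0,0,0,15,0,0,0,0,0,0,15]

```text
time_s: 40.78
tcp_pos: [496.4, 282.1, 193.1]
tcp_rot: [-180.0, -0.1, -0.0]
ft_force: [0.7, -0.4, -0.1]
grip_width: 0.22
```

```bash
python3 snap.py w23; python3 -c "
import cv2
s=cv2.imread('pics/w23.png');cv2.imwrite('pics/w23z.png',cv2.resize(s[100:300,150:350],None,fx=3,fy=3,interpolation=cv2.INTER_CUBIC))"
```

```text
w23 40.775 [496.4 282.1 193.1] [-1.7996e+02 -8.0000e-02 -2.0000e-02] [ 0.7 -0.4 -0.1] 0.22
```

View pics/w23z.png

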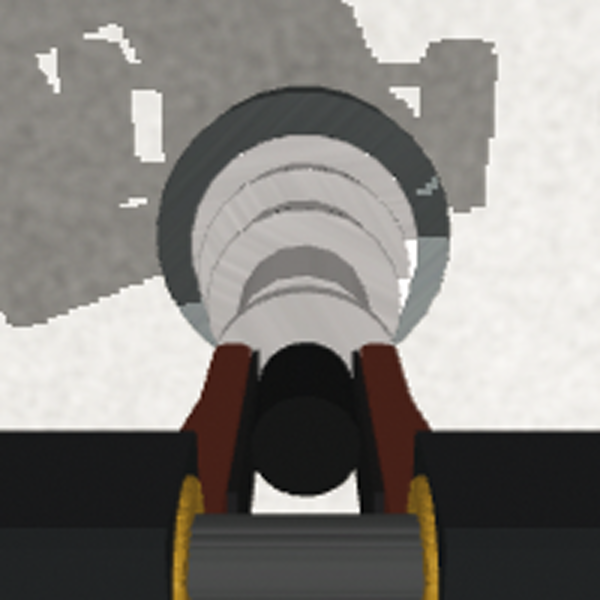

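Run:
```python
from circ import *
im,p,st=load('w23'); T=st['tcp_pos']
print(im[140:215,251].mean(1).round().astype(int))
for lab,v,z,r in(('disc',195.7,T[2]-13.3,21),('inner rim',191.7,153,18),('inner fl',170.3,121,28),('mid fl',0,85,35)):
    if v: print(lab,onplane(p,(251.5,v),z)-[0,r,0])
```

```text
[ 69  69  70  71  71 165 183 182 183 185 185 186 184 181 151 123 167 189
 187 186 187 186 184 182 181 179 178 125 121 124 168 189 185 185 185 188
 188 186 187 186 184 168 124 122 122 123 123 123 123 123 123 121 179 180
 172 145 123 149 176 177 177 177 177 178 178 177 177 177 176 176 176 177
 177 177  60]
disc [496.86989909 283.64156658 179.83960271]
inner rim [496.93289583 281.76654996 153.        ]
inner fl [497.01833299 281.12075848 121.        ]
```

The relative measurement puts the stopper about 0.9 mm too far in +y against the inner cup, with x matching. Correct and insert.

>>> play_rows:
  commands: [0,0.0009,0.004,0,0,0,15,0,0,0.004,0,0,0,15,0,0,0.004,0,0,0,15,0,0,0,0,0,0,15]

```text
time_s: 41.32
tcp_pos: [495.5, 281.0, 179.6]
tcp_rot: [180.0, 0.1, -0.0]
ft_force: [-0.1, 0.5, -0.3]
grip_width: 0.223
```

>>> play_rows:
  commands: [0,0,0.003,0,0,0,15,0,0,0.002,0,0,0,15,0,0,0,0,0,0,15]

```text
time_s: 41.7
tcp_pos: [495.7, 281.1, 175.0]
tcp_rot: [180.0, 0.0, -0.0]
ft_force: [1.2, -0.4, -0.8]
grip_width: 0.222
```

>>> play_rows:
  commands: [0,0,0.002,0,0,0,15,0,0,0.001,0,0,0,15,0,0,0,0,0,0,15]

```text
time_s: 42.08
tcp_pos: [495.7, 281.1, 172.1]
tcp_rot: [180.0, 0.0, -0.0]
ft_force: [0.1, -0.4, -0.3]
grip_width: 0.221
```

>>> play_rows:
  commands: [0,0,0.001,0,0,0,15,0,0,0.0005,0,0,0,15,0,0,0,0,0,0,15]

```text
time_s: 42.45
tcp_pos: [495.9, 281.2, 171.3]
tcp_rot: [-180.0, -0.0, -0.0]
ft_force: [-1.6, -0.9, 5.2]
grip_width: 0.219
```

Seated at 171.3, as expected. Release and rise, then move aside so the other cameras can see.

>>> play_rows:
  commands: [0,0,-0.0007,0,0,0,15,0,0,0,0,0,0,30,0,0,0,0,0,0,50,0,0,0,0,0,0,70,0,0,0,0,0,0,70,0,0,-0.02,0,0,0,70,0,0,-0.05,0,0,0,70,0,0,-0.05,0,0,0,70,0,0,0,0,0,0,70,0,0,0,0,0,0,70,0,0,0,0,0,0,70]

```text
time_s: 43.82
tcp_pos: [494.9, 280.6, 289.7]
tcp_rot: [179.9, 0.2, -0.0]
ft_force: [-0.8, 0.6, 0.1]
grip_width: 0.698
```

```bash
python3 snap.py w24
```

```text
w24 43.825 [494.9 280.6 289.7] [ 1.7992e+02  1.5000e-01 -1.0000e-02] [-0.8  0.6  0.1] 0.698
```

>>> play_rows:
  commands: [0,0.05,0,0,0,0,70,0,0.05,0,0,0,0,70,0,0.05,0,0,0,0,70,0,0.05,0,0,0,0,70,0,0,0,0,0,0,70,0,0,0,0,0,0,70]

```text
time_s: 44.62
tcp_pos: [495.6, 81.3, 290.8]
tcp_rot: [-180.0, 0.1, -0.0]
ft_force: [0.6, 0.4, -0.4]
grip_width: 0.701
```

```bash
python3 snap.py s25 side; python3 snap.py t25 top
python3 - <<'E'
import cv2,numpy as np
from circ import *
for lab,z,r in(('disc',158,21),('flangeI',121,28)):
    q=fit('w24',(496.1,281.3),z,r,win=3); print(lab,[np.round(x,1) for x in q] if q else q)
a=cv2.resize(cv2.imread('pics/s25.png')[180:360,180:380],(400,360),interpolation=cv2.INTER_CUBIC)
b=cv2.resize(cv2.imread('pics/t25.png')[140:300,70:248],(400,360),interpolation=cv2.INTER_CUBIC)
cv2.imwrite('pics/st25.png',np.hstack([a,b]))
E
```

```text
s25 44.625 [495.6  81.3 290.8] [-1.7999e+02  7.0000e-02 -5.0000e-02] [ 0.6  0.4 -0.4] 0.701
t25 44.675 [495.7  81.8 290.9] [-1.7999e+02  5.0000e-02  2.0000e-02] [-0.5 -0.2  0.2] 0.7
disc [array([495.7, 284.3,  21. ]), np.int64(79), np.float64(0.7), array([252., 181.])]
flangeI [array([496.1, 281.2,  28.3]), np.int64(59), np.float64(0.7), array([252.3, 176.3])]
```

View pics/st25.png

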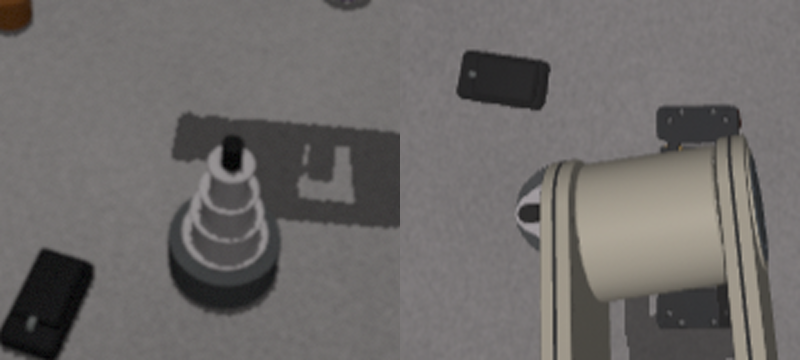

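View pics/w24.png

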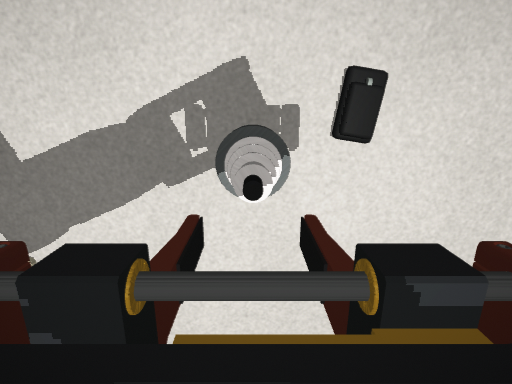

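View pics/t25.png

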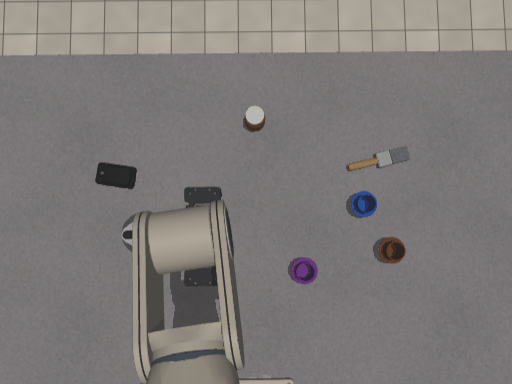

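The stack looks upright in the side view and the bystanders and decoys haven't moved. The disc fit in w24 (y 284.3) disagrees with the flange, so I'll check level and height in the side view.

Run:
```python
from circ import *
im,p,st=load('s25'); w,pw,_=load('w24')
# predicted outlines (side camera bias vs tcp frame: about (+0.3,-2))
def ring(z,r,c): 
    a=np.linspace(0,2*np.pi,60); return np.c_[c[0]+r*np.cos(a),c[1]+r*np.sin(a),np.full(60,z)]
o=cv2.resize(im[220:340,240:340],None,fx=5,fy=5,interpolation=cv2.INTER_CUBIC)
for z,r in((186,10),(158,21),(121,28),(85,35),(49,42),(45,55)):
    uv=(proj(p,ring(z,r,(496.3,279)))-[240,220])*5+2
    for u in uv: cv2.circle(o,(int(u[0]),int(u[1])),1,(0,0,255),-1)
cv2.imwrite('pics/chk_s.png',o)
o=cv2.resize(w[110:220,200:310],None,fx=5,fy=5,interpolation=cv2.INTER_CUBIC)
for z,r in((186,10),(158,21),(121,28),(85,35),(49,42)):
    uv=(proj(pw,ring(z,r,(496.2,281.6)))-[200,110])*5+2
    for u in uv: cv2.circle(o,(int(u[0]),int(u[1])),1,(0,0,255),-1)
cv2.imwrite('pics/chk_w.png',o)
```

View pics/chk_s.png

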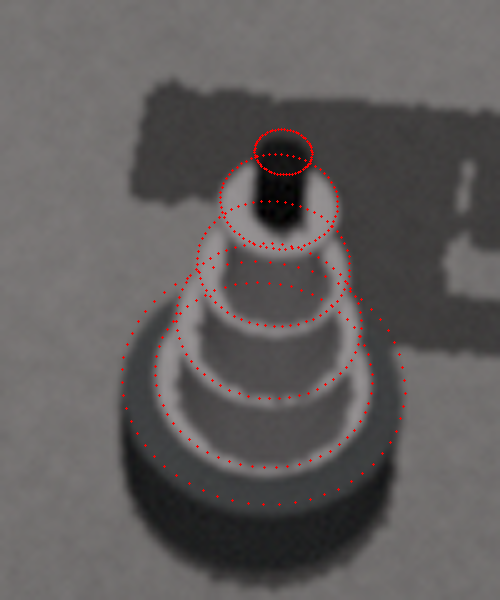

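View pics/chk_w.png

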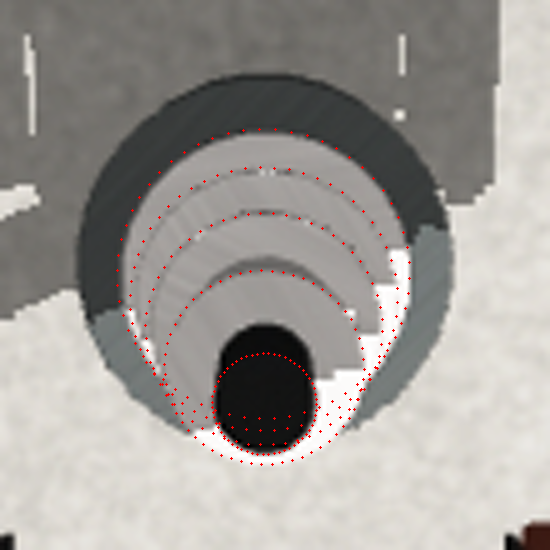

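The wrist overlay at the seated heights (z 49, 85, 121, 158, 186) matches every ring. The side overlay has only a uniform calibration offset of about 2–3 px. So the stack is home and upright, and I'm handing it in.

Run:
```python
from rig import bot
print(bot.sign_off()); print(bot.get_state()['time_s'])
```

```text
the job is handed in; nothing more can be done
None
the job is handed in; nothing more can be done
```

The sample cell is together in the thermostat block: the largest cup in the well, then the middle cup, the smallest cup, and the stopper on top. I placed them in that order and let go of each one once it was seated. I handed the job in at about 45 s, with the gripper open and clear of everything.

**Seating:** each part made contact with 17 N or less, within 0.3 mm of the expected height (tool height against expected, mm):

| Part | Measured | Expected |
|---|---|---|
| Largest cup | 62.9 | 63 |
| Middle cup | 99.5 | 99.7 |
| Smallest cup | 135.2 | 135.2 |
| Stopper | 171.3 | 171.3 |

**Final look:** in the last wrist picture, all the flanges, the disc and the knob top lie on the outlines predicted for a fully seated stack. In the side view the stack stands upright, and the top view shows the jar, mouse, brush and coloured look-alikes where they were.

**Disagreements:**
- The wrist camera read about 1 mm off in y against the grasps and 3–4 mm off against the fixed cameras, within the stated calibration. I worked from relative measurements to cancel this.
- The last automatic fit of the stopper disc gave y 284.3 against about 281.3. It had picked up neighbouring edges, and the overlay showed the disc in place.
- The side overlay was off by a uniform 2–3 px.
- Two-view heights scattered, mostly by 2–12 mm around the stated sizes. One knob fit was 14 mm off because it took in the knob's side wall, so I left it out.

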